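# Nest the pastry cutters on their trays

## Robot

A 6-joint arm with a two-finger parallel gripper is mounted at the origin on a cart in front of the work surface, level with it; the furniture and walls round the work are solid. World frame = base frame: x ahead of the robot, y to its left, z up, the work surface at z = 0. Lengths are in m, angles in degrees, forces in N, time in s.
With the tool pointing down it reaches from about 0.375 to 0.9 m from the base axis. Payload 3.1 kg.
Tool frame: the origin (TCP) lies between the finger pads; the fingertips stand 11 mm ahead of it and the grasp point (between the pads) lies 8 mm behind it; x points along the fingers, y is the direction in which the jaws open and shut, and the axes are right-handed (so a half turn about x gives the same grasp; the last joint's range is limited). The gripper opens to 87 mm and grips with 3 to 60 N. Pads are 19 mm wide; open, the fingers measure 117 mm over their backs; the gripper's body (75 mm by 190 mm) begins 51 mm behind the grasp point.
Start: joints at [-80.185, 30.224, 82.088, -0, 67.689, -10.227], TCP at [0.214, -0.587, 0.234] pointing down, gripper open.
Joint ranges: [-176.69, 176.69], [-43.24, 126.21], [12.49, 139.97], [-82, 262], [0, 151.66], [-163.58, 163.58]. Speed limits (degrees/s): [159.86, 159.86, 180, 180, 180, 180].

## Interface

Orientations are given as a 3x3 rotation matrix whose columns are the frame's x, y, z axes.
In Python, from rig import bot gives the robot as it stands.
- The arm moves only by the shell command python3 -m inch 'ROWS' [OPENING]. ROWS is a JSON object of lists of equal length, an entry for each row: "dp": the shift along the tool's x, y, z in mm, a list of three; "yaw": the turn about the tool's x in degrees. In form: {"dp": [[tx, ty, tz], ...], "yaw": [yaw, ...]}. A call has 1 to 20 rows; each row shifts and turns the commanded pose from where the row before left it, along the tool's axes as they then stand; what a row does not reach is not made up. A row lasts 1/12 s, in which the tool goes at most 41.7 mm and 7.16 degrees, less where a joint would pass 70% of its speed; a pose out of reach is approached as far as the arm can. A call is refused whole if a number of a shift passes 41.7 or a number of a turn 7.16, either way. A call with a gripper value outside its range is refused whole. OPENING is the finger opening in mm, from 0 to 87, set as the call begins (- or left out, the last holds). The fingers move at their own pace and stop on an object; the grip force is fixed at half the most. Time passes only in rows, so rows that do not move let the fingers close. It gives the time, the measured TCP pose, the force and the opening at its end, in the units of the state.
- bot.read_state(): the state, without advancing time (a new reading comes with each control period).
- bot.capture(name): name is "side" or "top"; returns a dict with "color" (400x640x3 uint8, red, green, blue), "intrinsics" (3x3 intrinsics, pixels), "pose" (4x4, takes a point from camera to world coordinates). Camera axes: x right, y down, z forward; pixel columns grow to the right and rows downward; lengths in m; the calibration is good to about 2 mm. A picture is of the moment at which its call begins. There is no depth.
- bot.hand_in(): hands the job in, once; it reports no verdict.
The state is a dict: "time_s": time; "joint_positions": joint angles; "qvel": joint speeds; "tau": joint torques, N m; "position": TCP position; "tcp_rot": TCP orientation; "force": force on the tool from outside, world axes, zero at the start; "moment": the same for the moment, N m; "opening": opening from 0.0 (shut) to 1.0 (fully open).
Only numpy, scipy, OpenCV 4.12 (cv2) and the standard library are available. Lean on these libraries where they do the work, as an engineer would, in place of code of your own. Each camera call takes 0.05 s, during which the arm holds its last target.

## Task

Put the five pastry cutters with wooden grips away: nest the three round ones in the middle of the round tray and the two square ones in the middle of the square tray. In each nest the smallest goes down first and each larger one is set over it, all standing flat on the tray around the same centre. Do not shift or knock over the timer and the fluted tin.

Things in the scene. Friction and masses are not known exactly. Their poses are not given: they have to be found in the camera images.
- round_small: The small round cutter: steel ring 44 mm outside diameter, 40 mm inside. Origin: centre of its lower edge, z up. Over the top runs a steel wire hoop: two upright legs at the ring's +y and -y sides and a crossbar along the body's y axis carrying a round brown wooden grip, 14 mm thick, 31 mm long, its axis 50 mm above the origin and centred over it. The ring is 25 mm high, open below and above, wall 2 mm. Loose, light (under 0.2 kg); stands upright.
- round_medium: The medium round cutter: steel ring 72 mm outside diameter, 68 mm inside. Origin: centre of its lower edge, z up. Over the top runs a steel wire hoop: two upright legs at the ring's +y and -y sides and a crossbar along the body's y axis carrying a round brown wooden grip, 14 mm thick, 59 mm long, its axis 82 mm above the origin and centred over it. The ring is 25 mm high, open below and above, wall 2 mm. Loose, light (under 0.2 kg); stands upright.
- round_large: The large round cutter: steel ring 100 mm outside diameter, 96 mm inside. Origin: centre of its lower edge, z up. Over the top runs a steel wire hoop: two upright legs at the ring's +y and -y sides and a crossbar along the body's y axis carrying a round brown wooden grip, 14 mm thick, 87 mm long, its axis 114 mm above the origin and centred over it. The ring is 25 mm high, open below and above, wall 2 mm. Loose, light (under 0.2 kg); stands upright.
- square_small: The small square cutter: square steel ring 40 mm outside side, 36 mm inside. Origin: centre of its lower edge, z up. Over the top runs a steel wire hoop: two upright legs at the ring's +y and -y sides and a crossbar along the body's y axis carrying a round brown wooden grip, 14 mm thick, 27 mm long, its axis 50 mm above the origin and centred over it. The ring is 25 mm high, open below and above, wall 2 mm. Loose, light (under 0.2 kg); stands upright.
- square_large: The large square cutter: square steel ring 84 mm outside side, 80 mm inside. Origin: centre of its lower edge, z up. Over the top runs a steel wire hoop: two upright legs at the ring's +y and -y sides and a crossbar along the body's y axis carrying a round brown wooden grip, 14 mm thick, 71 mm long, its axis 82 mm above the origin and centred over it. The ring is 25 mm high, open below and above, wall 2 mm. Loose, light (under 0.2 kg); stands upright.
- round_tray: Fixed round white tray, 140 mm across; low rim 10 mm high. Origin: centre of its underside; its flat floor is 4 mm above the origin and 130 mm across inside.
- square_tray: Fixed square white tray, 132 mm wide; low rim 10 mm high. Origin: centre of its underside; its flat floor is 4 mm above the origin and 126 mm wide inside. x and y run along its sides.
- timer: Bystander: round white kitchen timer with red knob, 66 mm across, 46 mm high, loose. Origin: centre of underside.
- fluted_tin: Bystander: fluted steel brioche tin turned upside down, 145 mm across, 100 mm high, loose. Origin: centre of underside.

How it is judged:
By the outcome, as a careful person would: the job done as asked, in the order asked, and still so for the second after the job is handed in, with the robot touching nothing.
It also fails if it takes over 128 s, if anything falls off the work surface, if the arm or the gripper's body presses on something with over 40 N, if the wrist force passes 120 N, or if a joint passes its speed limit or range.

## Working session

There is one attempt and no reset: what is moved stays moved. The work goes in short steps, Python scripts to look and compute and a shell command to move; the robot and the scene stay as the last step left them, time stands still between calls to the robot, and variables do not carry over. Pictures are saved under pics/ and viewed, and the job is handed in when it is done.

```bash
ls; mkdir -p pics; python3 - <<'E'
from rig import bot
import cv2, numpy as np
np.set_printoptions(precision=4,suppress=True)
s=bot.read_state(); print(s)
for n in("top","side"):
    c=bot.capture(n); cv2.imwrite(f"pics/{n}0.png",c["color"][:,:,::-1]); print(n,c["intrinsics"],c["pose"])
    np.savez(f"{n}0.npz",**c)
E
```

```text
pics
{'time_s': 0.0, 'joint_positions': array([-80.1862,  30.2798,  82.1559,   0.0002,  67.6892, -10.2287]), 'qvel': array([-0.0758, -0.0493, -0.0091,  0.0405, -0.114 , -0.0244]), 'tau': array([ -0.0005, -44.0039, -17.6591,   0.0633,   0.0582,  -0.0002]), 'position': array([ 0.2141, -0.5864,  0.2326]), 'tcp_rot': array([[-0.0004,  0.3427, -0.9394],
       [ 0.0021, -0.9394, -0.3427],
       [-1.    , -0.0021, -0.0004]]), 'force': array([ 0.4684,  0.2144, -0.4311]), 'moment': array([ 0.0057, -0.0073,  0.0372]), 'opening': 0.9973293673423176}
top [[481.3331   0.     320.7133]
 [  0.     481.3331 206.0421]
 [  0.       0.       1.    ]] [[ 0.0198 -0.9878  0.1545  0.422 ]
 [-0.9998 -0.0191  0.0058 -0.0136]
 [-0.0027 -0.1546 -0.988   1.3135]
 [ 0.      0.      0.      1.    ]]
side [[437.5349   0.     321.0116]
 [  0.     437.5349 198.5142]
 [  0.       0.       1.    ]] [[-0.9479 -0.222   0.2284  0.3396]
 [-0.3184  0.642  -0.6975  0.8369]
 [ 0.0082 -0.7339 -0.6792  0.8291]
 [ 0.      0.      0.      1.    ]]
```

View pics/top0.png

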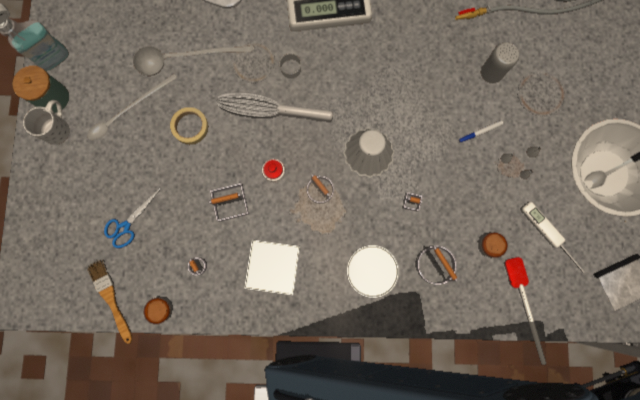

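View pics/side0.png

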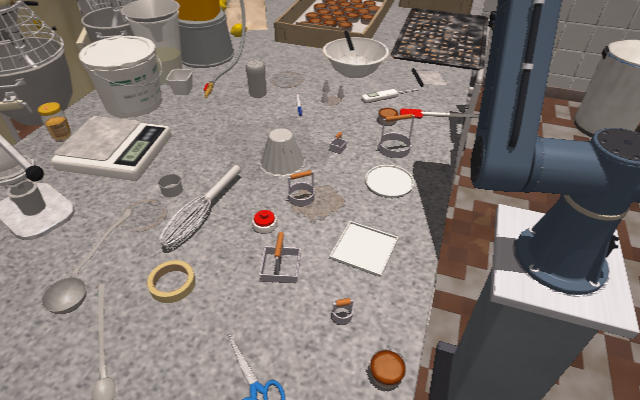

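```bash
cat > h.py <<'E'
import numpy as np, cv2
def ray(c,u,v):
    K,P=c["intrinsics"],c["pose"]; d=P[:3,:3]@np.linalg.solve(K,[u,v,1.]); return P[:3,3],d
def onz(c,u,v,z):
    o,d=ray(c,u,v); return (o+d*(z-o[2])/d[2])[:2]
def proj(c,X):
    P=c["pose"]; q=P[:3,:3].T@(np.asarray(X)-P[:3,3]); p=c["intrinsics"]@q; return p[:2]/p[2]
def grips(c,boxes):
    h=cv2.cvtColor(np.ascontiguousarray(c["color"]),cv2.COLOR_RGB2HSV)
    out={}
    for n,(u,v,r) in boxes.items():
        u,v=int(u),int(v)
        u0,v0=max(u-r,0),max(v-r,0)
        s=h[v0:v+r,u0:u+r]; m=((s[...,0]<22)&(s[...,0]>4)&(s[...,1]>110)&(s[...,2]>45)).astype(np.uint8)
        cn,_=cv2.findContours(m,cv2.RETR_EXTERNAL,cv2.CHAIN_APPROX_NONE)
        if not cn: continue
        k=max(cn,key=cv2.contourArea); mm=np.zeros_like(m); cv2.drawContours(mm,[k],-1,1,-1)
        y,x=np.nonzero(mm); p=np.stack([x+u0,y+v0],1).astype(float); ct=p.mean(0)
        w,V=np.linalg.eigh(np.cov((p-ct).T)); out[n]=(ct,V[:,1],np.sqrt(12*w),len(p))
    return out
def tri(c1,p1,c2,p2):
    o1,d1=ray(c1,*p1); o2,d2=ray(c2,*p2)
    t=np.linalg.lstsq(np.stack([d1,-d2],1),o2-o1,rcond=None)[0]
    a,b=o1+d1*t[0],o2+d2*t[1]; return (a+b)/2,np.linalg.norm(a-b)
H=dict(round_small=.05,round_medium=.082,round_large=.114,square_small=.05,square_large=.082)
E
python3 - <<'E'
from h import *
np.set_printoptions(precision=4,suppress=True)
T=np.load("top0.npz");S=np.load("side0.npz")
bt=dict(round_small=(197,266,14),round_medium=(320,186,16),round_large=(444,262,22),square_small=(412,200,12),square_large=(224,199,20))
bs=dict(round_small=(343,302,13),round_medium=(300,174,16),round_large=(397,119,19),square_small=(338,136,9),square_large=(280,245,18))
gt=grips(T,bt);gs=grips(S,bs)
for n in bt:
    a,b=gt[n],gs[n]; z=H[n]
    X,e=tri(T,a[0],S,b[0])
    def yaw(c,g,):
        p=onz(c,*(g[0]+g[1]*g[2][1]/2),z);q=onz(c,*(g[0]-g[1]*g[2][1]/2),z); d=p-q
        return np.degrees(np.arctan2(d[1],d[0]))%180, np.linalg.norm(d)
    print(n,a[0],b[0],"tri",X,e,"top",onz(T,*a[0],z),"side",onz(S,*b[0],z),yaw(T,a),yaw(S,b),a[3],b[3])
for nm,c,bx in(("T",T,[(272,267,34),(373,271,34)]),("S",S,[(364,248,36),(389,181,28)])):
    for u,v,r in bx:
        im=c["color"][v-r:v+r,u-r:u+r]; m=(im.min(2)>165).astype(np.uint8)
        cn,_=cv2.findContours(m,cv2.RETR_EXTERNAL,cv2.CHAIN_APPROX_NONE);k=max(cn,key=cv2.contourArea)
        w=np.array([onz(c,p[0]+u-r,p[1]+v-r,.008) for p in k[:,0]],np.float32)
        print(nm,cv2.minAreaRect(w),cv2.minEnclosingCircle(w), cv2.contourArea(k), w.mean(0))
vs=[np.hstack([cv2.resize(c["color"][v-35:v+35,u-35:u+35],(280,280),interpolation=cv2.INTER_CUBIC) for u,v in l]) for c,l in((T,[(197,266),(412,201)]),)]
a=cv2.resize(T["color"][150:300,180:480],(800,400),interpolation=cv2.INTER_CUBIC);cv2.imwrite("pics/z.png",a[...,::-1])
E
```

```text
round_small [193.6061 265.4697] [343.011 301.967] tri [0.4567 0.3226 0.0487] 0.0006709863877079052 top [0.4564 0.3222] side [0.4569 0.3235] (np.float64(30.067482907160837), np.float64(0.029217474934114085)) (np.float64(32.86928361965156), np.float64(0.03019909403880135)) 66 91
round_medium [319.7264 184.7358] [300.701  174.3299] tri [ 0.6716 -0.0026  0.0821] 0.001583391661065415 top [ 0.6708 -0.0027] side [ 0.6725 -0.0027] (np.float64(39.70191026091862), np.float64(0.05586982730509086)) (np.float64(40.499606974833625), np.float64(0.058017230156082775)) 106 97
round_large [445.3587 263.6467] [392.6504 114.5   ] tri [ 0.4817 -0.3146  0.1215] 0.021392078716525053 top [ 0.4714 -0.3178] side [ 0.4939 -0.3255] (np.float64(32.345775512613756), np.float64(0.0847004533547061)) (np.float64(3.406104960177464), np.float64(0.08919665854048851)) 184 266
square_small [414.7778 199.7037] [338.5833 134.7083] tri [ 0.6418 -0.2557  0.0518] 0.001111812686144378 top [ 0.6415 -0.2561] side [ 0.6431 -0.2583] (np.float64(79.06150833395634), np.float64(0.025244634919457592)) (np.float64(83.06859989228883), n
[... 417 characters left out ...]
585174560547) ((0.4565419554710388, 0.12136182188987732), 0.08891487866640091) 2210.0 [0.4563 0.1273]
T ((0.45463019609451294, -0.14673234522342682), (0.13415050506591797, 0.13772577047348022), 38.43230438232422) ((0.4529612958431244, -0.14745166897773743), 0.06988377124071121) 1869.0 [ 0.4519 -0.1482]
S ((0.465442419052124, 0.10918518155813217), (0.16340428590774536, 0.15650299191474915), 86.8461685180664) ((0.46070581674575806, 0.11495403200387955), 0.10140632838010788) 2217.5 [0.4608 0.1088]
S ((0.4511214792728424, -0.15250618755817413), (0.1473468393087387, 0.14383475482463837), 73.27596282958984) ((0.45550063252449036, -0.15798409283161163), 0.07827801257371902) 1163.5 [ 0.4541 -0.1571]
```

```bash
python3 -m inch --help 2>&1 | head -20
```

```text
invalid input: not JSON, or not a number
```

View pics/z.png

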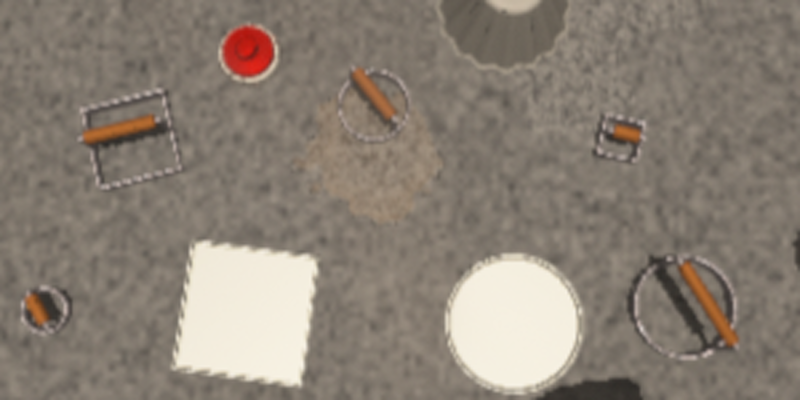

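```bash
cat > go.py <<'E'
import sys,numpy as np
from rig import bot
x,y,z,psi=map(float,sys.argv[1:5])   # m, deg of jaw (mod 180), z of TCP
s=bot.read_state();R=s["tcp_rot"];p=s["position"]
cur=np.degrees(np.arctan2(R[1,1],R[0,1]))
d=(psi-cur+90)%180-90
for dd in (d,d-180 if d>0 else d+180):
    a=np.radians(cur+dd)
    Y=np.array([np.cos(a),np.sin(a)]);Z=np.array([np.sin(a),-np.cos(a)])
    D=(np.array([x,y])-p[:2])*1000
    print("yaw %.1f then dp x(down) %.1f y %.1f z %.1f | j6 would be ~%.0f"%(-dd,(p[2]-z)*1000,D@Y,D@Z,np.degrees(np.arctan2(y,x))-(cur+dd)))
print("pos",p.round(4),"jaw %.1f"%cur,"tilt",R[:2,0].round(3),"j",s["joint_positions"].round(0),"t %.2f"%s["time_s"],"F",s["force"].round(1),"open %.1f"%(s["opening"]*87))
E
python3 go.py 0.6418 -0.256 0.2 170
python3 - <<'E'
from h import *
np.set_printoptions(precision=4,suppress=True)
T=np.load("top0.npz");S=np.load("side0.npz")
for nm,c,bx in(("T",T,[(272,267,42),(373,271,36)]),("S",S,[(364,248,45),(389,181,34)])):
    for u,v,r in bx:
        im=c["color"][v-r:v+r,u-r:u+r]; m=(im.min(2)>150).astype(np.uint8)
        cn,_=cv2.findContours(m,cv2.RETR_EXTERNAL,cv2.CHAIN_APPROX_NONE);k=max(cn,key=cv2.contourArea)
        for z in (.004,.010):
            w=np.array([onz(c,p[0]+u-r,p[1]+v-r,z) for p in k[:,0]],np.float32)
            print(nm,cv2.minAreaRect(w),cv2.fitEllipse(w)[:2])
def crop(c,u,v,r,s): return cv2.resize(c["color"][v-r:v+r,u-r:u+r],(s,s),interpolation=cv2.INTER_NEAREST)
a=np.hstack([crop(S,395,130,40,390),crop(S,364,248,45,390)]);cv2.imwrite("pics/z2.png",a[...,::-1])
# rings: dark/bright? tin and timer
print("tin",onz(T,370,158,.0),"timer",onz(T,273,170,.03))
E
```

```text
yaw -60.0 then dp x(down) 32.7 y 363.8 z -399.7 | j6 would be ~-12
yaw 120.0 then dp x(down) 32.7 y -363.8 z 399.7 | j6 would be ~168
pos [ 0.2141 -0.5865  0.2327] jaw -70.0 tilt [-0.     0.002] j [-80.  30.  82.  -0.  68. -10.] t 0.10 F [-0.4  0.5  0.2] open 87.0
T ((0.4583395719528198, 0.12222841382026672), (0.1330275982618332, 0.13317503035068512), 83.41434478759766) ((0.45771047472953796, 0.12255958467721939), (0.14967767894268036, 0.15241903066635132))
T ((0.45817312598228455, 0.12160611152648926), (0.13241806626319885, 0.13256485760211945), 83.41434478759766) ((0.4575469195842743, 0.12193576246500015), (0.14899185299873352, 0.15172065794467926))
T ((0.4521920382976532, -0.14833912253379822), (0.13748621940612793, 0.1377633512020111), 45.561073303222656) ((0.45313704013824463, -0.1481824666261673), (0.13409937918186188, 0.1370096653699875))
T ((0.4520537257194519, -0.14772173762321472), (0.13685622811317444, 0.1371321976184845), 45.5613899230957) ((0.4529944360256195, -0.14756575226783752), (0.13348494470119476, 0.13638189435005188))
S ((0.4537709057331085, 0.10699473321437836), (0.24497084319591522, 0.29358530044555664), 18.762836456298828) ((0.46200641989707947, 0.11208608001470566), (0.23457682132720947, 0.34947457909584045))
S ((0.45294082164764404, 0.11230222880840302), (0.24318952858448029, 0.2914504408836365), 18.762832641601562) ((0.4611164331436157, 0.11735652387142181), (0.23287105560302734, 0.3469333052635193))
S ((0.45069944858551025, -0.16393791139125824), (0.21356210112571716, 0.317234069108963), 15.305113792419434) ((0.46132323145866394, -0.16096258163452148), (0.2199612557888031, 0.3483946621417999))
S ((0.4498917758464813, -0.15666033327579498), (0.21200913190841675, 0.31492719054222107), 15.305103302001953) ((0.46043825149536133, -0.1537066102027893), (0.2183617502450943, 0.3458612263202667))
tin [ 0.7665 -0.1415] timer [0.7199 0.1262]
```

View pics/z2.png

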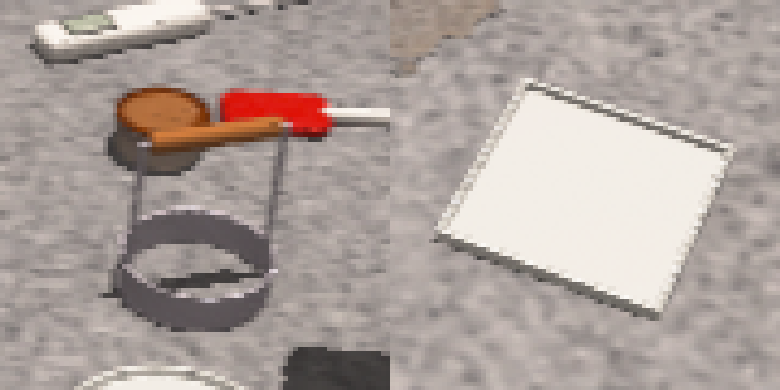

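```bash
python3 - <<'E'
from h import *
np.set_printoptions(precision=4,suppress=True)
T=np.load("top0.npz");S=np.load("side0.npz")
print(onz(S,399.7,117.2,.114),tri(T,(445.36,263.65),S,(399.7,117.2)), onz(S,385.8,118.7,.114)-onz(S,413.7,115.6,.114))
q=[onz(S,319+a/4.333,203+b/4.333,.01) for a,b in((137,79),(343,150),(270,316),(45,235))]
q=np.array(q);print(q,q.mean(0)); print(np.degrees(np.arctan2(*(np.roll(q,-1,0)-q).T[::-1])),np.linalg.norm(np.roll(q,-1,0)-q,axis=1))
c=S;u,v,r=389,181,26
im=c["color"][v-r:v+r,u-r:u+r]; m=(im.min(2)>190).astype(np.uint8)
cn,_=cv2.findContours(m,cv2.RETR_EXTERNAL,cv2.CHAIN_APPROX_NONE);k=max(cn,key=cv2.contourArea)
w=np.array([onz(c,p[0]+u-r,p[1]+v-r,.008) for p in k[:,0]],np.float32);print(cv2.fitEllipse(w),cv2.contourArea(k))
E
```

```text
[ 0.4707 -0.3176] (array([ 0.471 , -0.3179,  0.1138]), np.float64(0.0006574337538339728)) [0.0764 0.045 ]
[[0.5142 0.0533]
 [0.3853 0.0697]
 [0.3989 0.2005]
 [0.5297 0.1865]] [0.457  0.1275]
[172.7519  84.0415  -6.0857 -96.6662] [0.1299 0.1314 0.1316 0.1341]
((0.4544464647769928, -0.14409273862838745), (0.123267263174057, 0.13434559106826782), 95.02803039550781) 985.5
```

```bash
python3 -m inch '{"dp":[[0,0,0],[0,0,0],[0,0,0],[0,0,0],[0,0,0],[0,0,0],[0,0,0],[0,0,0],[0,0,0],[0,25,-27],[0,25,-27],[0,25,-27],[0,25,-27],[0,25,-27],[0,25,-27],[0,25,-27],[0,25,-27],[0,25,-27],[0,25,-27],[0,25,-27]],"yaw":[-6.7,-6.7,-6.7,-6.7,-6.7,-6.7,-6.7,-6.7,-6.7,0,0,0,0,0,0,0,0,0,0,0]}' 40; python3 go.py 0.6418 -0.2562 0.042 170.5
```

```text
time_s: 1.77
position: [0.5362, -0.3389, 0.2331]
tcp_rot: [[-0.001, 0.986, -0.168], [0.001, -0.168, -0.986], [-1.0, -0.001, -0.001]]
force: [-0.5, -1.4, 0.7]
opening: 0.457
yaw -0.2 then dp x(down) 191.1 y 90.5 z -99.0 | j6 would be ~-12
yaw 179.8 then dp x(down) 191.1 y -90.5 z 99.0 | j6 would be ~168
pos [ 0.5362 -0.3389  0.2331] jaw -9.7 tilt [-0.001  0.001] j [-42.  31.  81.  -0.  68. -33.] t 1.77 F [-0.5 -1.4  0.7] open 39.8
```

```bash
python3 -m inch '{"dp":[[0,22.6,-24.7],[0,22.6,-24.7],[0,22.6,-24.7],[0,22.6,-24.7],[30,0,0],[40,0,0],[40,0,0],[10,0,0],[0,0,0],[0,0,0],[0,0,0]],"yaw":[0,0,0,0,0,0,0,0,0,0,0]}' ; python3 go.py 0.6418 -0.2562 0.042 170.5
```

```text
time_s: 2.68
position: [0.6425, -0.2595, 0.1162]
tcp_rot: [[0.004, 0.986, -0.168], [-0.002, -0.168, -0.986], [-1.0, 0.004, 0.002]]
force: [0.4, -0.5, 1.1]
opening: 0.46
yaw -0.2 then dp x(down) 74.2 y -1.2 z -3.1 | j6 would be ~-12
yaw 179.8 then dp x(down) 74.2 y 1.2 z 3.1 | j6 would be ~168
pos [ 0.6425 -0.2595  0.1162] jaw -9.7 tilt [ 0.004 -0.002] j [-31.  43.  77.   0.  60. -22.] t 2.68 F [ 0.4 -0.5  1.1] open 40.0
```

```bash
python3 -m inch '{"dp":[[20,-1.2,-3.1],[25,0,0],[20,0,0],[9,0,0],[0,0,0],[0,0,0],[0,0,0]],"yaw":[0,0,0,0,0,0,0]}' ; python3 go.py 0.6418 -0.2562 0.042 170.5; python3 - <<'E'
from rig import bot
import cv2,numpy as np
o=[]
for n,(u,v) in(("top",(412,200)),("side",(338,140))):
    c=bot.capture(n)["color"]; o.append(cv2.resize(c[v-40:v+40,u-40:u+40],(390,390),interpolation=cv2.INTER_CUBIC))
cv2.imwrite("pics/a1.png",np.hstack(o)[...,::-1])
E
```

```text
time_s: 3.27
position: [0.6417, -0.256, 0.0419]
tcp_rot: [[0.004, 0.986, -0.168], [-0.002, -0.168, -0.986], [-1.0, 0.004, 0.002]]
force: [-0.3, 0.5, 0.5]
opening: 0.46
yaw -0.2 then dp x(down) -0.1 y 0.1 z 0.2 | j6 would be ~-12
yaw 179.8 then dp x(down) -0.1 y -0.1 z -0.2 | j6 would be ~168
pos [ 0.6417 -0.256   0.0419] jaw -9.7 tilt [ 0.004 -0.002] j [-31.  48.  79.   0.  52. -21.] t 3.27 F [-0.3  0.5  0.5] open 40.0
```

View pics/a1.png

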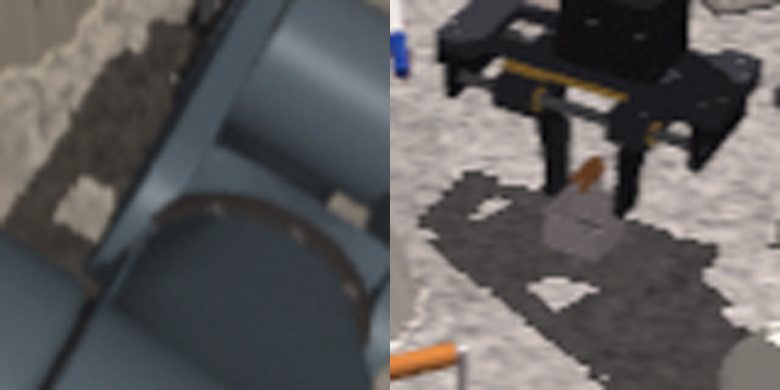

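```bash
python3 -m inch '{"dp":[[0,0,0],[0,0,0],[0,0,0],[0,0,0],[0,0,0],[0,0,0],[0,0,0],[0,0,0]],"yaw":[0,0,0,0,0,0,0,0]}' 0; python3 go.py 0.458 0.1225 0.170 173.6
```

```text
time_s: 4.03
position: [0.6403, -0.255, 0.0396]
tcp_rot: [[0.0, 0.986, -0.168], [0.0, -0.168, -0.986], [-1.0, 0.0, -0.0]]
force: [0.2, -0.8, 0.0]
opening: 0.149
yaw -3.3 then dp x(down) -130.4 y -223.2 z -354.8 | j6 would be ~21
yaw 176.7 then dp x(down) -130.4 y 223.2 z 354.8 | j6 would be ~201
pos [ 0.6403 -0.255   0.0396] jaw -9.7 tilt [0. 0.] j [-31.  48.  79.   0.  52. -21.] t 4.03 F [ 0.2 -0.8  0. ] open 13.0
```

```bash
python3 -m inch '{"dp":[[-20,0,0],[-40,0,0],[-40,0,0],[-30,0,0],[0,0,0],[0,-10,-16],[0,-17,-27],[0,-17,-27],[0,-17,-27],[0,-17,-27],[0,-17,-27],[0,-17,-27],[0,-17,-27],[0,-17,-27],[0,-17,-27],[0,-17,-27],[0,-17,-27],[0,-17,-27],[0,-9,-15],[0,0,0]],"yaw":[0,0,0,0,-3.3,0,0,0,0,0,0,0,0,0,0,0,0,0,0,0]}'; python3 go.py 0.458 0.1225 0.050 173.6
```

```text
time_s: 5.7
position: [0.4548, 0.1252, 0.1694]
tcp_rot: [[-0.003, 0.994, -0.107], [0.001, -0.107, -0.994], [-1.0, -0.003, -0.0]]
force: [0.2, -0.9, -1.2]
opening: 0.143
yaw 0.3 then dp x(down) 119.4 y 3.5 z 2.3 | j6 would be ~21
yaw -179.7 then dp x(down) 119.4 y -3.5 z -2.3 | j6 would be ~-159
pos [0.4548 0.1252 0.1694] jaw -6.1 tilt [-0.003  0.001] j [  2.  24. 107.   0.  48.   8.] t 5.70 F [ 0.2 -0.9 -1.2] open 12.5
```

```bash
python3 -m inch '{"dp":[[30,3.5,2.3],[40,0,0],[36,0,0],[0,0,0],[0,0,0],[0,0,0]],"yaw":[0,0,0,0,0,0]}'; python3 go.py 0.458 0.1225 0.046 173.6;python3 - <<'E'
from rig import bot
import cv2,numpy as np
from h import *
o=[]
for n,(u,v) in(("top",(272,267)),("side",(364,240))):
    C=bot.capture(n);c=C["color"];np.savez(f"{n}1.npz",**C); o.append(cv2.resize(c[v-50:v+50,u-50:u+50],(390,390),interpolation=cv2.INTER_CUBIC)); print(bot.read_state()["position"])
cv2.imwrite("pics/a2.png",np.hstack(o)[...,::-1])
E
```

```text
time_s: 6.2
position: [0.4622, 0.1195, 0.0646]
tcp_rot: [[0.002, 0.994, -0.111], [-0.0, -0.111, -0.994], [-1.0, 0.002, -0.0]]
force: [-0.7, 0.5, -1.2]
opening: 0.144
yaw 0.0 then dp x(down) 18.6 y -4.5 z -2.5 | j6 would be ~21
yaw -180.0 then dp x(down) 18.6 y 4.5 z 2.5 | j6 would be ~-159
pos [0.4622 0.1195 0.0646] jaw -6.4 tilt [ 0.002 -0.   ] j [  1.  36. 111.  -0.  33.   7.] t 6.20 F [-0.7  0.5 -1.2] open 12.5
[0.46284342 0.11957816 0.06553207]
[0.46301764 0.119703   0.06595119]
```

View pics/a2.png

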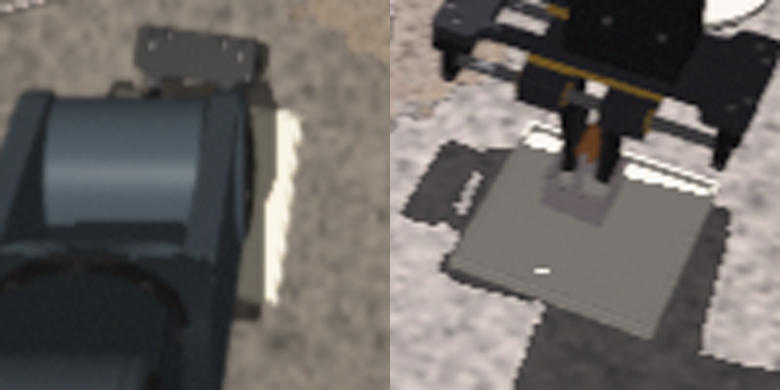

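```bash
python3 -m inch '{"dp":[[10,-5,-2.5],[0,0,0],[0,0,0],[0,0,0],[0,0,0],[0,0,0]],"yaw":[0,0,0,0,0,0]}'; python3 go.py 0.458 0.1225 0.046 173.6
```

```text
time_s: 6.8
position: [0.4571, 0.1229, 0.0543]
tcp_rot: [[0.002, 0.994, -0.111], [0.0, -0.111, -0.994], [-1.0, 0.002, -0.0]]
force: [1.1, -0.2, -0.3]
opening: 0.149
yaw 0.0 then dp x(down) 8.3 y 0.9 z 0.3 | j6 would be ~21
yaw -180.0 then dp x(down) 8.3 y -0.9 z -0.3 | j6 would be ~-159
pos [0.4571 0.1229 0.0543] jaw -6.4 tilt [0.002 0.   ] j [  1.  37. 112.  -0.  31.   8.] t 6.80 F [ 1.1 -0.2 -0.3] open 12.9
```

```bash
python3 -m inch '{"dp":[[5,0.9,0],[3,0,0],[1,0,0],[0,0,0],[0,0,0],[0,0,0]],"yaw":[0,0,0,0,0,0]}'; python3 go.py 0.458 0.1225 0.046 173.6
```

```text
time_s: 7.3
position: [0.4572, 0.1228, 0.0444]
tcp_rot: [[-0.0, 0.994, -0.111], [0.0, -0.111, -0.994], [-1.0, -0.0, 0.0]]
force: [-0.2, -0.3, -0.4]
opening: 0.148
yaw 0.0 then dp x(down) -1.6 y 0.8 z 0.2 | j6 would be ~21
yaw -180.0 then dp x(down) -1.6 y -0.8 z -0.2 | j6 would be ~-159
pos [0.4572 0.1228 0.0444] jaw -6.4 tilt [-0.  0.] j [  1.  38. 112.   0.  30.   8.] t 7.30 F [-0.2 -0.3 -0.4] open 12.8
```

```bash
python3 -m inch '{"dp":[[1,0,0],[0,0,0],[0,0,0]],"yaw":[0,0,0]}'; python3 -m inch '{"dp":[[0,0,0],[0,0,0],[0,0,0],[0,0,0],[-20,0,0],[-40,0,0],[-40,0,0],[0,0,0]],"yaw":[0,0,0,0,0,0,0,0]}' 36;  python3 go.py 0.4567 0.3226 0.15 121
```

```text
time_s: 7.55
position: [0.4574, 0.1228, 0.0436]
tcp_rot: [[0.0, 0.994, -0.111], [0.0, -0.111, -0.994], [-1.0, 0.0, -0.0]]
force: [0.0, 0.5, -0.8]
opening: 0.145
time_s: 8.22
position: [0.4613, 0.1231, 0.1493]
tcp_rot: [[0.013, 0.994, -0.11], [0.0, -0.11, -0.994], [-1.0, 0.012, -0.002]]
force: [0.7, -1.0, 0.5]
opening: 0.414
yaw 52.7 then dp x(down) -0.7 y -173.3 z -98.8 | j6 would be ~94
yaw -127.3 then dp x(down) -0.7 y 173.3 z 98.8 | j6 would be ~-86
pos [0.4613 0.1231 0.1493] jaw -6.3 tilt [0.013 0.   ] j [  2.  27. 108.   0.  45.   8.] t 8.22 F [ 0.7 -1.   0.5] open 36.0
```

```bash
python3 -m inch '{"dp":[[0,0,0],[0,0,0],[0,0,0],[0,0,0],[0,0,0],[0,0,0],[0,0,0],[0,0,0],[0,-18,-10],[0,-26,-15],[0,-26,-15],[0,-26,-15],[0,-26,-15],[0,-26,-15],[0,-16,-9],[0,-9,-5],[0,0,0],[0,0,0],[0,0,0],[0,0,0]],"yaw":[6.6,6.6,6.6,6.6,6.6,6.6,6.6,6.6,0,0,0,0,0,0,0,0,0,0,0,0]}';  python3 go.py 0.4567 0.3226 0.042 121; python3 - <<'E'
from rig import bot
import cv2,numpy as np
from h import *
np.set_printoptions(precision=4,suppress=True)
o=[];c={};g={}
for n,(u,v) in(("top",(272,263)),("side",(364,240))):
    C=bot.capture(n);c[n]=C; k=C["color"]; o.append(cv2.resize(k[v-40:v+40,u-40:u+40],(390,390),interpolation=cv2.INTER_CUBIC))
    g[n]=grips(C,{"s":(u,v,38)})["s"]; print(n,g[n],onz(C,*g[n][0],.054))
print(tri(c["top"],g["top"][0],c["side"],g["side"][0]))
cv2.imwrite("pics/a3.png",np.hstack(o)[...,::-1])
E
```

```text
time_s: 9.88
position: [0.4535, 0.3207, 0.1434]
tcp_rot: [[-0.001, 0.511, -0.859], [-0.001, -0.859, -0.511], [-1.0, 0.0, 0.001]]
force: [0.7, -0.1, -0.0]
opening: 0.413
yaw -0.2 then dp x(down) 101.4 y 0.0 z -3.7 | j6 would be ~94
yaw 179.8 then dp x(down) 101.4 y -0.0 z 3.7 | j6 would be ~274
pos [0.4535 0.3207 0.1434] jaw -59.2 tilt [-0.001 -0.001] j [24. 32. 97. -0. 51. 83.] t 9.88 F [ 0.7 -0.1 -0. ] open 36.0
top (array([269.6667, 265.8667]), array([-0.9924, -0.1227]), array([4.5226, 9.8286]), 45) [0.4591 0.1233]
side (array([330.625 , 242.2917]), array([-0.955 ,  0.2967]), array([4.2943, 9.341 ]), 24) [0.5306 0.1774]
(array([0.5   , 0.1368, 0.0146]), np.float64(0.08152150836765874))
```

View pics/a3.png

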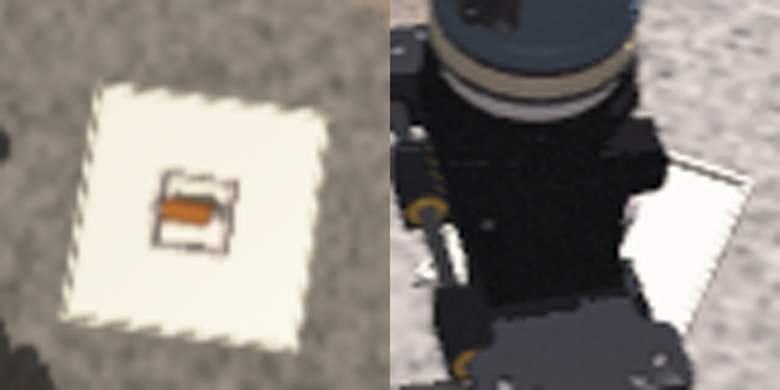

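```bash
python3 -m inch '{"dp":[[20,0,-3.7],[40,0,0],[25,0,0],[12,0,0],[4,0,0],[0,0,0],[0,0,0],[0,0,0],[0,0,0]],"yaw":[0,0,0,0,0,0,0,0,0]}';  python3 go.py 0.4567 0.3226 0.042 121; python3 - <<'E'
from rig import bot
import cv2,numpy as np
o=[]
for n,(u,v) in(("top",(195,263)),("side",(343,302))):
    C=bot.capture(n); k=C["color"]; o.append(cv2.resize(k[v-40:v+40,u-40:u+40],(390,390),interpolation=cv2.INTER_CUBIC))
cv2.imwrite("pics/a4.png",np.hstack(o)[...,::-1])
E
```

```text
time_s: 10.73
position: [0.4578, 0.3245, 0.0441]
tcp_rot: [[0.003, 0.513, -0.859], [0.001, -0.859, -0.513], [-1.0, 0.0, -0.003]]
force: [0.1, -0.5, 0.2]
opening: 0.415
yaw -0.2 then dp x(down) 2.1 y 1.0 z 1.9 | j6 would be ~94
yaw 179.8 then dp x(down) 2.1 y -1.0 z -1.9 | j6 would be ~274
pos [0.4578 0.3245 0.0441] jaw -59.2 tilt [0.003 0.001] j [24. 42. 99.  0. 39. 83.] t 10.73 F [ 0.1 -0.5  0.2] open 36.1
```

View pics/a4.png

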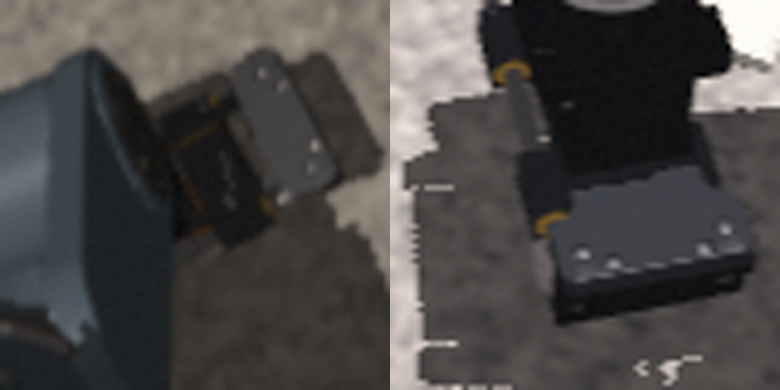

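```bash
python3 -m inch '{"dp":[[2,1,1.9],[0,0,0],[0,0,0],[0,0,0],[0,0,0],[0,0,0],[0,0,0],[0,0,0]],"yaw":[0,0,0,0,0,0,0,0]}' 0;python3 go.py 0.4567 0.3226 0.042 121; python3 -m inch '{"dp":[[-20,0,0],[-40,0,0],[-40,0,0],[-20,0,0],[0,0,0],[0,0,0],[0,0,0],[0,0,0],[0,0,0],[0,0,0],[0,0,0],[0,0,0],[0,0,0],[0,0,0],[0,0,0]],"yaw":[0,0,0,0,-6.5,-6.5,-6.5,-6.5,-6.5,-6.5,-6.5,-6.5,-6.5,0,0]}' ;  python3 go.py 0.453 -0.1475 0.165 0
```

```text
time_s: 11.5
position: [0.4556, 0.3221, 0.0405]
tcp_rot: [[-0.0, 0.513, -0.859], [-0.0, -0.859, -0.513], [-1.0, -0.0, 0.0]]
force: [-0.2, 1.0, -0.1]
opening: 0.148
yaw -0.2 then dp x(down) -1.5 y 0.2 z -1.2 | j6 would be ~94
yaw 179.8 then dp x(down) -1.5 y -0.2 z 1.2 | j6 would be ~274
pos [0.4556 0.3221 0.0405] jaw -59.2 tilt [-0. -0.] j [ 24.  42. 100.  -0.  39.  83.] t 11.50 F [-0.2  1.  -0.1] open 12.8
time_s: 12.75
position: [0.4555, 0.3221, 0.1604]
tcp_rot: [[-0.0, 1.0, -0.014], [-0.0, -0.014, -1.0], [-1.0, -0.0, 0.0]]
force: [-0.5, 0.6, -0.9]
opening: 0.15
yaw -0.8 then dp x(down) -4.6 y -2.5 z 469.6 | j6 would be ~-18
yaw 179.2 then dp x(down) -4.6 y 2.5 z -469.6 | j6 would be ~162
pos [0.4555 0.3221 0.1604] jaw -0.8 tilt [-0. -0.] j [24. 31. 96.  0. 53. 25.] t 12.75 F [-0.5  0.6 -0.9] open 13.1
```

```bash
python3 -m inch '{"dp":[[-4,-2.5,0],[0,0,15],[0,0,32],[0,0,32],[0,0,32],[0,0,32],[0,0,32],[0,0,32],[0,0,32],[0,0,32],[0,0,32],[0,0,32],[0,0,32],[0,0,32],[0,0,32],[0,0,24],[0,0,14.6],[0,0,0],[0,0,0],[0,0,0]],"yaw":[-0.8,0,0,0,0,0,0,0,0,0,0,0,0,0,0,0,0,0,0,0]}';  python3 go.py 0.453 -0.1475 0.046 0;python3 - <<'E'
from rig import bot
import cv2,numpy as np
o=[]
for n,(u,v) in(("top",(373,271)),("side",(395,150))):
    C=bot.capture(n); k=C["color"]; o.append(cv2.resize(k[v-60:v+60,u-60:u+60],(390,390),interpolation=cv2.INTER_CUBIC))
cv2.imwrite("pics/a5.png",np.hstack(o)[...,::-1])
E
```

```text
time_s: 14.42
position: [0.4538, -0.1465, 0.1646]
tcp_rot: [[-0.001, 1.0, 0.002], [0.001, 0.002, -1.0], [-1.0, -0.001, -0.001]]
force: [0.4, -0.1, -0.2]
opening: 0.144
yaw 0.1 then dp x(down) 118.6 y -0.8 z 1.0 | j6 would be ~-18
yaw -179.9 then dp x(down) 118.6 y 0.8 z -1.0 | j6 would be ~-198
pos [ 0.4538 -0.1465  0.1646] jaw 0.1 tilt [-0.001  0.001] j [-31.  25. 107.   0.  48. -31.] t 14.42 F [ 0.4 -0.1 -0.2] open 12.6
```

View pics/a5.png

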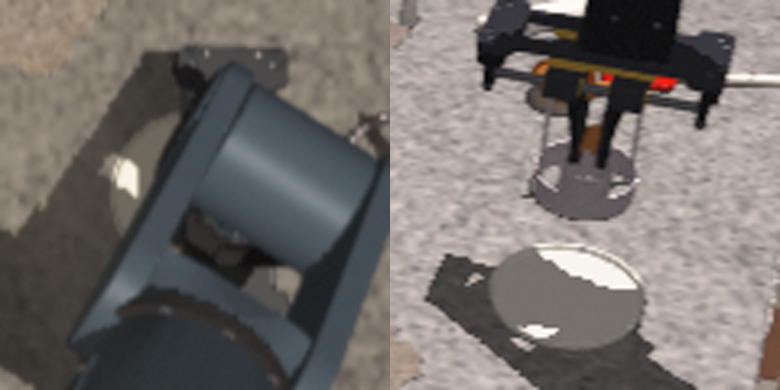

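```bash
python3 -m inch '{"dp":[[20,-0.8,1],[40,0,0],[30,0,0],[15,0,0],[8,0,0],[4,0,0],[0,0,0],[0,0,0],[0,0,0],[0,0,0],[0,0,0]],"yaw":[0,0,0,0,0,0,0,0,0,0,0]}';  python3 go.py 0.453 -0.1475 0.044 0
```

```text
time_s: 15.43
position: [0.4541, -0.1487, 0.0484]
tcp_rot: [[0.002, 1.0, 0.002], [-0.001, 0.002, -1.0], [-1.0, 0.002, 0.001]]
force: [1.1, -0.5, -1.7]
opening: 0.147
yaw 0.1 then dp x(down) 4.4 y -1.1 z -1.2 | j6 would be ~-18
yaw -179.9 then dp x(down) 4.4 y 1.1 z 1.2 | j6 would be ~-198
pos [ 0.4541 -0.1487  0.0484] jaw 0.1 tilt [ 0.002 -0.001] j [-32.  38. 111.   0.  31. -32.] t 15.43 F [ 1.1 -0.5 -1.7] open 12.8
```

```bash
python3 -m inch '{"dp":[[2,-1,-1],[2,0,0],[1,0,0],[0,0,0],[0,0,0],[0,0,0]],"yaw":[0,0,0,0,0,0]}';  python3 go.py 0.453 -0.1475 0.044 0;  python3 -m inch '{"dp":[[0,0,0],[0,0,0],[0,0,0],[0,0,0],[0,0,0],[-20,0,0],[-40,0,0],[-40,0,0],[-40,0,0],[0,0,0],[0,0,0]],"yaw":[0,0,0,0,0,0,0,0,0,0,0]}' 36;  python3 go.py 0.6317 0.2446 0.18 15.2
```

```text
time_s: 15.93
position: [0.4526, -0.1476, 0.0442]
tcp_rot: [[0.001, 1.0, 0.002], [-0.001, 0.002, -1.0], [-1.0, 0.001, 0.001]]
force: [-1.2, 1.3, 17.5]
opening: 0.149
yaw 0.1 then dp x(down) 0.2 y 0.4 z -0.1 | j6 would be ~-18
yaw -179.9 then dp x(down) 0.2 y -0.4 z 0.1 | j6 would be ~-198
pos [ 0.4526 -0.1476  0.0442] jaw 0.1 tilt [ 0.001 -0.001] j [-32.  38. 112.  -0.  30. -32.] t 15.93 F [-1.2  1.3 17.5] open 13.0
time_s: 16.85
position: [0.4539, -0.1482, 0.1847]
tcp_rot: [[0.005, 1.0, 0.003], [-0.003, 0.003, -1.0], [-1.0, 0.005, 0.003]]
force: [0.1, 0.2, -0.2]
opening: 0.414
yaw -15.1 then dp x(down) 4.7 y 274.6 z -332.4 | j6 would be ~6
yaw 164.9 then dp x(down) 4.7 y -274.6 z 332.4 | j6 would be ~186
pos [ 0.4539 -0.1482  0.1847] jaw 0.1 tilt [ 0.005 -0.003] j [-32.  23. 106.   0.  51. -32.] t 16.85 F [ 0.1  0.2 -0.2] open 36.0
```

```bash
python3 - <<'E'
from h import *
T=np.load("top0.npz")
for L in ([(80,107),(165,90),(182,170),(98,187)],[(603,117),(645,122),(637,161),(595,154)]):
    q=np.array([onz(T,180+x/2.667,150+y/2.667,.025) for x,y in L]);d=np.roll(q,-1,0)-q
    print(q.mean(0),np.degrees(np.arctan2(d[:,1],d[:,0]))%90,np.linalg.norm(d,axis=1))
E
python3 -m inch '{"dp":[[0,0,0],[0,0,0],[0,0,0],[0,12,-14],[0,22,-26],[0,22,-26],[0,22,-26],[0,22,-26],[0,22,-26],[0,22,-26],[0,22,-26],[0,22,-26],[0,22,-26],[0,22,-26],[0,22,-26],[0,12,-20],[0,8.6,-12.4],[0,0,0],[0,0,0],[0,0,0]],"yaw":[-5,-5,-5.1,0,0,0,0,0,0,0,0,0,0,0,0,0,0,0,0,0]}';  python3 go.py 0.6317 0.2446 0.074 15.2;python3 - <<'E'
from rig import bot
import cv2,numpy as np
from h import *
np.set_printoptions(precision=4,suppress=True)
o=[];c={};g={}
for n,(u,v),b in(("top",(373,268),(373,268,24)),("side",(389,170),(389,160,30))):
    C=bot.capture(n);c[n]=C; k=C["color"]; o.append(cv2.resize(k[v-40:v+40,u-40:u+40],(390,390),interpolation=cv2.INTER_CUBIC))
    g[n]=grips(C,{"s":b})["s"]; print(n,g[n],onz(C,*g[n][0],.054))
print(tri(c["top"],g["top"][0],c["side"],g["side"][0]))
cv2.imwrite("pics/a6.png",np.hstack(o)[...,::-1])
E
```

```text
[0.63024894 0.24250159] [12.67951219 14.29282398 12.70824204 15.53644106] [0.08823653 0.08493352 0.08638873 0.08504888]
[ 0.63968235 -0.25462221] [84.17977905 77.94225458 81.49193514 77.63037489] [0.04294025 0.04124244 0.04298209 0.03923874]
time_s: 18.52
position: [0.6287, 0.2444, 0.1806]
tcp_rot: [[-0.004, 0.965, 0.263], [-0.001, 0.263, -0.965], [-1.0, -0.004, 0.0]]
force: [-0.0, 0.1, -0.5]
opening: 0.415
yaw 0.0 then dp x(down) 106.6 y 2.9 z 0.6 | j6 would be ~6
yaw -180.0 then dp x(down) 106.6 y -2.9 z -0.6 | j6 would be ~-174
pos [0.6287 0.2444 0.1806] jaw 15.2 tilt [-0.004 -0.001] j [12. 37. 77. -0. 66. -3.] t 18.52 F [-0.   0.1 -0.5] open 36.1
top (array([373.4386, 271.1228]), array([-0.9953, -0.0966]), array([ 4.7906, 11.7754]), 57) [ 0.4509 -0.1463]
side (array([392., 167.]), array([-0.3092,  0.951 ]), array([4.0459, 7.1655]), 29) [ 0.452  -0.1494]
(array([ 0.4512, -0.146 ,  0.0567]), np.float64(0.0007793326677825753))
```

View pics/a6.png

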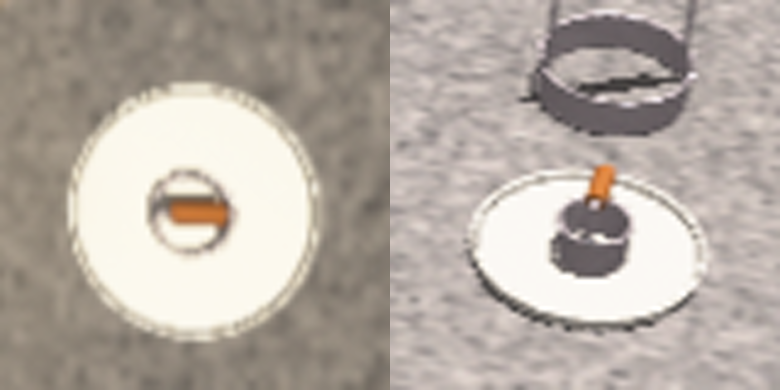

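```bash
python3 -m inch '{"dp":[[20,2.5,0],[40,0,0],[30,0,0],[12,0,0],[4,0,0],[0,0,0],[0,0,0],[0,0,0],[0,0,0],[0,0,0]],"yaw":[0,0,0,0,0,0,0,0,0,0]}';  python3 go.py 0.6317 0.2446 0.074 15.2;python3 - <<'E'
from rig import bot
import cv2,numpy as np
o=[]
for n,(u,v) in(("top",(225,199)),("side",(279,250))):
    C=bot.capture(n); k=C["color"]; o.append(cv2.resize(k[v-40:v+40,u-40:u+40],(390,390),interpolation=cv2.INTER_CUBIC))
cv2.imwrite("pics/a7.png",np.hstack(o)[...,::-1])
E
```

```text
time_s: 19.45
position: [0.6334, 0.2464, 0.0782]
tcp_rot: [[0.003, 0.965, 0.263], [0.001, 0.263, -0.965], [-1.0, 0.003, 0.0]]
force: [-0.3, -0.4, -0.4]
opening: 0.414
yaw 0.0 then dp x(down) 4.2 y -2.1 z 1.3 | j6 would be ~6
yaw -180.0 then dp x(down) 4.2 y 2.1 z -1.3 | j6 would be ~-174
pos [0.6334 0.2464 0.0782] jaw 15.2 tilt [0.003 0.001] j [12. 45. 80.  0. 55. -3.] t 19.45 F [-0.3 -0.4 -0.4] open 36.0
```

View pics/a7.png

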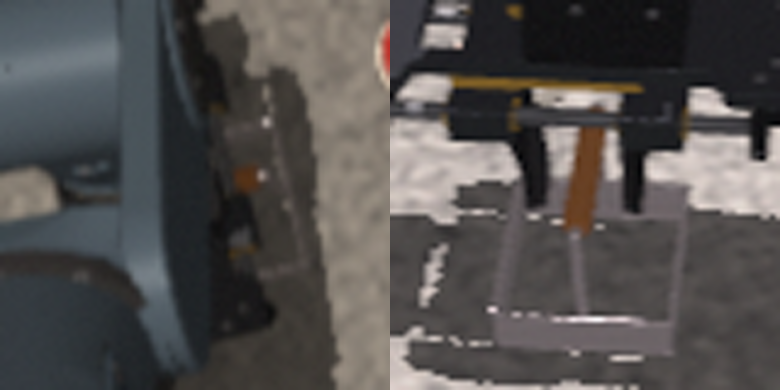

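```bash
python3 -m inch '{"dp":[[4,-2,1.3],[0,0,0],[0,0,0],[0,0,0],[0,0,0],[0,0,0],[0,0,0],[0,0,0],[0,0,0]],"yaw":[0,0,0,0,0,0,0,0,0]}' 0;python3 go.py 0.6317 0.2446 0.074 15.2; python3 -m inch '{"dp":[[-20,0,0],[-40,0,0],[-40,0,0],[-20,0,0],[0,0,0],[0,0,0],[0,0,0],[0,0,0],[0,0,0],[0,0,0],[0,0,0]],"yaw":[0,0,0,0,5.4,5.4,5.4,5.4,0,0,0]}' ;  python3 go.py 0.4585 0.1225 0.195 -6.4
```

```text
time_s: 20.3
position: [0.6307, 0.2443, 0.0724]
tcp_rot: [[-0.0, 0.965, 0.263], [-0.0, 0.263, -0.965], [-1.0, -0.0, -0.0]]
force: [-0.5, -0.5, -1.9]
opening: 0.149
yaw 0.0 then dp x(down) -1.6 y 1.0 z -0.0 | j6 would be ~6
yaw -180.0 then dp x(down) -1.6 y -1.0 z 0.0 | j6 would be ~-174
pos [0.6307 0.2443 0.0724] jaw 15.2 tilt [-0. -0.] j [12. 45. 81.  0. 54. -4.] t 20.30 F [-0.5 -0.5 -1.9] open 13.0
time_s: 21.22
position: [0.6308, 0.2443, 0.1924]
tcp_rot: [[-0.0, 0.994, -0.109], [-0.0, -0.109, -0.994], [-1.0, -0.0, 0.0]]
force: [-0.1, -0.2, -0.9]
opening: 0.147
yaw 0.2 then dp x(down) -2.6 y -157.6 z 140.3 | j6 would be ~21
yaw -179.8 then dp x(down) -2.6 y 157.6 z -140.3 | j6 would be ~-159
pos [0.6308 0.2443 0.1924] jaw -6.2 tilt [-0. -0.] j [12. 37. 76. -0. 67. 18.] t 21.22 F [-0.1 -0.2 -0.9] open 12.8
```

```bash
python3 -m inch '{"dp":[[-2,-12,11],[0,-25,22],[0,-25,22],[0,-25,22],[0,-25,22],[0,-20,18],[0,-14,13],[0,-8,7],[0,-3.6,3.3],[0,0,0],[0,0,0],[0,0,0],[0,0,0],[0,0,0]],"yaw":[0.2,0,0,0,0,0,0,0,0,0,0,0,0,0]}';  python3 go.py 0.4585 0.1225 0.078 -6.4;python3 - <<'E'
from rig import bot
import cv2,numpy as np
o=[]
for n,(u,v) in(("top",(270,255)),("side",(362,225))):
    C=bot.capture(n); k=C["color"]; o.append(cv2.resize(k[v-50:v+50,u-50:u+50],(390,390),interpolation=cv2.INTER_CUBIC))
cv2.imwrite("pics/a8.png",np.hstack(o)[...,::-1])
E
```

```text
time_s: 22.38
position: [0.4591, 0.1233, 0.1944]
tcp_rot: [[0.001, 0.994, -0.114], [0.0, -0.114, -0.994], [-1.0, 0.0, -0.0]]
force: [0.9, -0.4, -0.9]
opening: 0.147
yaw -0.1 then dp x(down) 116.4 y -0.5 z 0.9 | j6 would be ~21
yaw 179.9 then dp x(down) 116.4 y 0.5 z -0.9 | j6 would be ~201
pos [0.4591 0.1233 0.1944] jaw -6.5 tilt [0.001 0.   ] j [  2.  22. 106.   0.  52.   8.] t 22.38 F [ 0.9 -0.4 -0.9] open 12.8
```

View pics/a8.png

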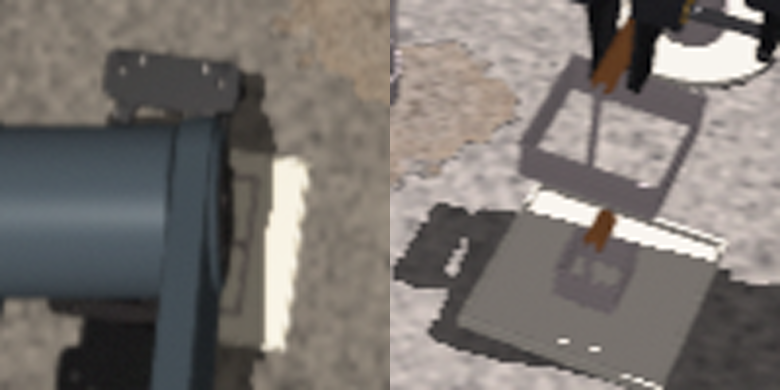

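```bash
python3 -m inch '{"dp":[[20,-0.5,0.9],[35,0,0],[25,0,0],[15,0,0],[10,0,0],[4,0,0],[0,0,0],[0,0,0],[0,0,0],[0,0,0],[0,0,0]],"yaw":[0,0,0,0,0,0,0,0,0,0,0]}';  python3 go.py 0.4585 0.1225 0.0765 -6.4
```

```text
time_s: 23.4
position: [0.4583, 0.1221, 0.0863]
tcp_rot: [[0.002, 0.993, -0.114], [0.0, -0.114, -0.993], [-1.0, 0.002, -0.0]]
force: [-0.2, 0.7, -0.8]
opening: 0.146
yaw -0.2 then dp x(down) 9.8 y 0.2 z -0.4 | j6 would be ~21
yaw 179.8 then dp x(down) 9.8 y -0.2 z 0.4 | j6 would be ~201
pos [0.4583 0.1221 0.0863] jaw -6.6 tilt [0.002 0.   ] j [  1.  33. 111.   0.  36.   8.] t 23.40 F [-0.2  0.7 -0.8] open 12.7
```

```bash
python3 -m inch '{"dp":[[4,0,0],[3,0,0],[2,0,0],[1,0,0],[0,0,0],[0,0,0],[0,0,0]],"yaw":[0,0,0,0,0,0,0]}';  python3 go.py 0.4585 0.1225 0.0765 -6.4;python3 - <<'E'
from rig import bot
import cv2,numpy as np
o=[]
for n,(u,v) in(("top",(270,255)),("side",(362,235))):
    C=bot.capture(n); k=C["color"]; o.append(cv2.resize(k[v-40:v+40,u-40:u+40],(390,390),interpolation=cv2.INTER_CUBIC))
cv2.imwrite("pics/a9.png",np.hstack(o)[...,::-1])
E
```

```text
time_s: 23.98
position: [0.4583, 0.122, 0.0759]
tcp_rot: [[0.001, 0.993, -0.114], [-0.0, -0.114, -0.993], [-1.0, 0.001, -0.0]]
force: [0.4, -1.3, 5.0]
opening: 0.146
yaw -0.2 then dp x(down) -0.6 y 0.1 z -0.5 | j6 would be ~21
yaw 179.8 then dp x(down) -0.6 y -0.1 z 0.5 | j6 would be ~201
pos [0.4583 0.122  0.0759] jaw -6.6 tilt [ 0.001 -0.   ] j [  1.  35. 111.  -0.  34.   8.] t 23.98 F [ 0.4 -1.3  5. ] open 12.7
```

View pics/a9.png

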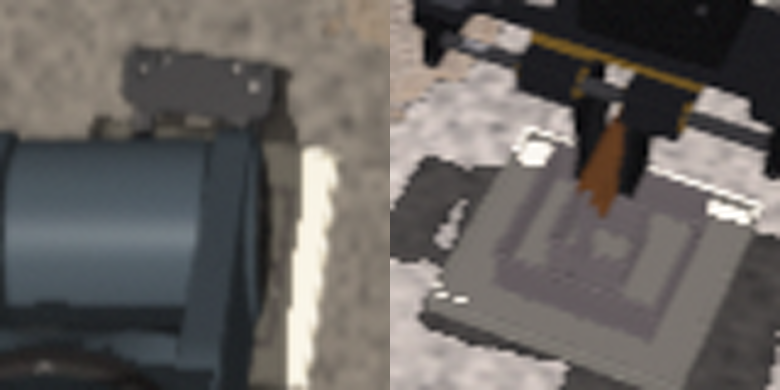

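Contact reached (5 N); the large square stands around the small one. Releasing and going to round_medium.

```bash
python3 -m inch '{"dp":[[0,0,0],[0,0,0],[0,0,0],[0,0,0],[0,0,0],[-20,0,0],[-40,0,0],[-40,0,0],[0,0,0],[0,0,0],[0,0,0]],"yaw":[0,0,0,0,0,0,0,0,0,0,0]}' 32;  python3 go.py 0.6716 -0.0027 0.18 -50
```

```text
time_s: 25.0
position: [0.4571, 0.1221, 0.1754]
tcp_rot: [[-0.001, 0.993, -0.114], [0.0, -0.114, -0.993], [-1.0, -0.001, 0.0]]
force: [-0.5, 1.0, 0.2]
opening: 0.369
yaw 43.4 then dp x(down) -4.6 y 233.5 z -84.1 | j6 would be ~50
yaw -136.6 then dp x(down) -4.6 y -233.5 z 84.1 | j6 would be ~-130
pos [0.4571 0.1221 0.1754] jaw -6.6 tilt [-0.001  0.   ] j [  1.  24. 107.   0.  49.   8.] t 25.00 F [-0.5  1.   0.2] open 32.1
```

```bash
python3 -m inch '{"dp":[[-4,0,0],[0,0,0],[0,0,0],[0,0,0],[0,0,0],[0,0,0],[0,0,0],[0,15,-5],[0,31,-11],[0,31,-11],[0,31,-11],[0,31,-11],[0,31,-11],[0,29,-11],[0,20,-8],[0,10,-4],[0,4.5,-1.1],[0,0,0],[0,0,0],[0,0,0]],"yaw":[6.2,6.2,6.2,6.2,6.2,6.2,6.2,0,0,0,0,0,0,0,0,0,0,0,0,0]}';  python3 -m inch '{"dp":[[0,0,0],[0,0,0]],"yaw":[0,0]}';python3 go.py 0.6716 -0.0027 0.074 -50;python3 - <<'E'
from rig import bot
import cv2,numpy as np
from h import *
np.set_printoptions(precision=4,suppress=True)
o=[];c={};g={}
for n,(u,v) in(("top",(270,262)),("side",(362,230))):
    C=bot.capture(n);c[n]=C; k=C["color"]; o.append(cv2.resize(k[v-42:v+42,u-42:u+42],(390,390),interpolation=cv2.INTER_CUBIC))
    g[n]=grips(C,{"s":(u,v,38)})["s"]; print(n,g[n],onz(C,*g[n][0],.086))
print(tri(c["top"],g["top"][0],c["side"],g["side"][0]))
cv2.imwrite("pics/b1.png",np.hstack(o)[...,::-1])
E
```

```text
time_s: 26.67
position: [0.6707, -0.0017, 0.1785]
tcp_rot: [[-0.003, 0.644, -0.765], [0.001, -0.765, -0.644], [-1.0, -0.003, 0.002]]
force: [0.1, 0.1, -0.1]
opening: 0.364
time_s: 26.83
position: [0.6716, -0.0019, 0.1797]
tcp_rot: [[-0.001, 0.644, -0.765], [0.0, -0.765, -0.644], [-1.0, -0.0, 0.0]]
force: [-0.5, 1.1, -0.1]
opening: 0.365
yaw 0.1 then dp x(down) 105.7 y 0.6 z 0.5 | j6 would be ~50
yaw -179.9 then dp x(down) 105.7 y -0.6 z -0.5 | j6 would be ~-130
pos [ 0.6716 -0.0019  0.1797] jaw -49.9 tilt [-0.001  0.   ] j [-10.  37.  78.   0.  65.  40.] t 26.83 F [-0.5  1.1 -0.1] open 31.8Traceback (most recent call last):
  File "<stdin>", line 8, in <module>
KeyError: 's'
```

```bash
python3 -m inch '{"dp":[[20,0.6,0.5],[40,0,0],[28,0,0],[12,0,0],[5,0,0],[0,0,0],[0,0,0],[0,0,0],[0,0,0],[0,0,0],[0,0,0]],"yaw":[0,0,0,0,0,0,0,0,0,0,0]}';  python3 go.py 0.6716 -0.0027 0.074 -50;python3 - <<'E'
from rig import bot
import cv2,numpy as np
from h import *
np.set_printoptions(precision=4,suppress=True)
o=[]
for n,(u,v) in(("side",(362,230)),("side",(300,180))):
    C=bot.capture(n); k=C["color"]; o.append(cv2.resize(k[v-42:v+42,u-42:u+42],(390,390),interpolation=cv2.INTER_CUBIC))
cv2.imwrite("pics/b1.png",np.hstack(o)[...,::-1])
E
```

```text
time_s: 27.8
position: [0.6729, -0.0034, 0.0757]
tcp_rot: [[0.002, 0.643, -0.766], [-0.0, -0.766, -0.643], [-1.0, 0.001, -0.001]]
force: [0.4, -0.1, -0.8]
opening: 0.371
yaw 0.0 then dp x(down) 1.7 y -1.4 z 0.5 | j6 would be ~50
yaw -180.0 then dp x(down) 1.7 y 1.4 z -0.5 | j6 would be ~-130
pos [ 0.6729 -0.0034  0.0757] jaw -50.0 tilt [ 0.002 -0.   ] j [-10.  45.  81.   0.  54.  40.] t 27.80 F [ 0.4 -0.1 -0.8] open 32.2
```

View pics/b1.png

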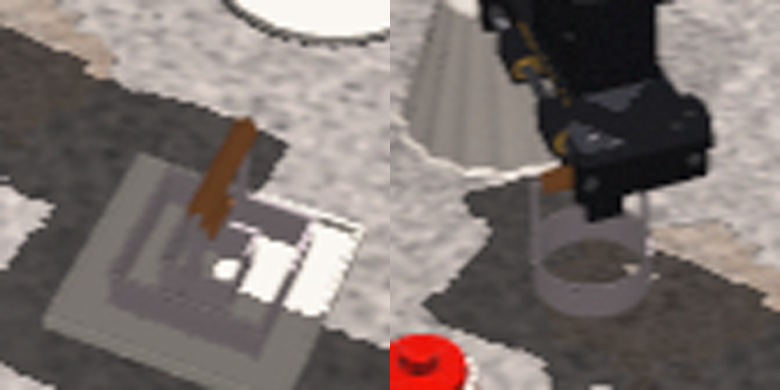

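```bash
python3 -m inch '{"dp":[[1.7,-1.4,0.5],[0,0,0],[0,0,0],[0,0,0],[0,0,0],[0,0,0],[0,0,0],[0,0,0],[0,0,0]],"yaw":[0,0,0,0,0,0,0,0,0]}' 0;python3 go.py 0.6716 -0.0027 0.074 -50; python3 -m inch '{"dp":[[-20,0,0],[-40,0,0],[-40,0,0],[-20,0,0],[0,0,0],[0,0,0],[0,0,0],[0,0,0],[0,0,0],[0,0,0],[0,0,0],[0,0,0],[0,0,0],[0,0,0],[0,0,0]],"yaw":[0,0,0,0,-6.25,-6.25,-6.25,-6.25,-6.25,-6.25,-6.25,-6.25,0,0,0]}' ;  python3 go.py 0.4525 -0.1475 0.195 0
```

```text
time_s: 28.65
position: [0.6709, -0.0026, 0.0727]
tcp_rot: [[-0.0, 0.643, -0.766], [0.0, -0.766, -0.643], [-1.0, -0.0, 0.0]]
force: [-0.1, 0.4, -1.3]
opening: 0.146
yaw 0.0 then dp x(down) -1.3 y 0.6 z -0.4 | j6 would be ~50
yaw -180.0 then dp x(down) -1.3 y -0.6 z 0.4 | j6 would be ~-130
pos [ 0.6709 -0.0026  0.0727] jaw -50.0 tilt [-0.  0.] j [-10.  45.  82.   0.  54.  40.] t 28.65 F [-0.1  0.4 -1.3] open 12.7
time_s: 29.9
position: [0.6709, -0.0026, 0.1927]
tcp_rot: [[-0.0, 1.0, -0.002], [0.0, -0.002, -1.0], [-1.0, -0.0, -0.0]]
force: [0.9, 0.6, -1.7]
opening: 0.148
yaw -0.1 then dp x(down) -2.3 y -218.4 z 144.9 | j6 would be ~-18
yaw 179.9 then dp x(down) -2.3 y 218.4 z -144.9 | j6 would be ~162
pos [ 0.6709 -0.0026  0.1927] jaw -0.1 tilt [-0.  0.] j [-10.  36.  77.   0.  67. -10.] t 29.90 F [ 0.9  0.6 -1.7] open 12.9
```

```bash
python3 -m inch '{"dp":[[-2,-15,10],[0,-29,19],[0,-29,19],[0,-29,19],[0,-29,19],[0,-29,19],[0,-25,17],[0,-18,12],[0,-10,7],[0,-5.4,3.9],[0,0,0],[0,0,0],[0,0,0],[0,0,0],[0,0,0]],"yaw":[0,0,0,0,0,0,0,0,0,0,0,0,0,0,0]}';  python3 go.py 0.4525 -0.1475 0.078 0; python3 - <<'E'
from rig import bot
import cv2,numpy as np
from h import *
np.set_printoptions(precision=4,suppress=True)
o=[]
for n,(u,v) in(("side",(389,150)),("top",(270,262))):
    C=bot.capture(n); k=C["color"]; o.append(cv2.resize(k[v-42:v+42,u-42:u+42],(390,390),interpolation=cv2.INTER_CUBIC))
g=grips(C,{"s":(u,v,30)})["s"];print(g,onz(C,*g[0],.086))
cv2.imwrite("pics/b2.png",np.hstack(o)[...,::-1])
E
```

```text
time_s: 31.15
position: [0.4535, -0.1472, 0.1948]
tcp_rot: [[0.0, 1.0, 0.002], [-0.0, 0.002, -1.0], [-1.0, 0.0, 0.0]]
force: [-0.3, -0.0, -1.2]
opening: 0.145
yaw 0.1 then dp x(down) 116.8 y -1.0 z 0.3 | j6 would be ~-18
yaw -179.9 then dp x(down) 116.8 y 1.0 z -0.3 | j6 would be ~-198
pos [ 0.4535 -0.1472  0.1948] jaw 0.1 tilt [ 0. -0.] j [-31.  22. 105.   0.  52. -32.] t 31.15 F [-0.3 -0.  -1.2] open 12.6
(array([269.1871, 266.3957]), array([-0.9903, -0.1391]), array([ 5.2123, 26.8781]), 139) [0.4568 0.121 ]
```

View pics/b2.png

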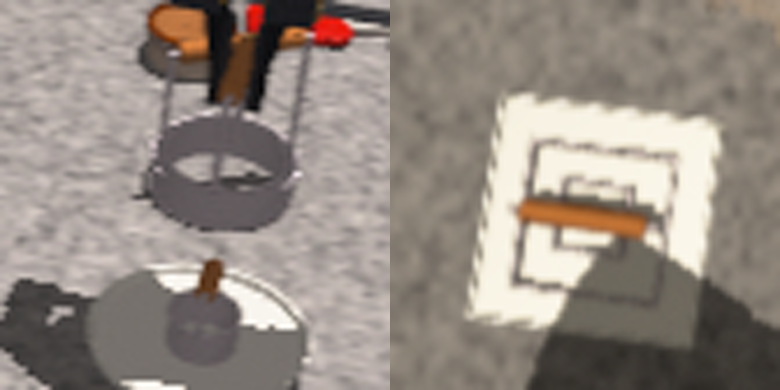

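```bash
python3 -m inch '{"dp":[[20,-1.2,0.3],[35,0,0],[25,0,0],[15,0,0],[10,0,0],[3,0,0],[0,0,0],[0,0,0],[0,0,0],[0,0,0],[0,0,0],[0,0,0]],"yaw":[0,0,0,0,0,0,0,0,0,0,0,0]}';  python3 go.py 0.4525 -0.1475 0.076 0
```

```text
time_s: 32.25
position: [0.4519, -0.1481, 0.0874]
tcp_rot: [[0.001, 1.0, 0.001], [-0.001, 0.001, -1.0], [-1.0, 0.001, 0.001]]
force: [0.1, -0.7, -1.2]
opening: 0.142
yaw 0.0 then dp x(down) 11.4 y 0.6 z -0.6 | j6 would be ~-18
yaw -180.0 then dp x(down) 11.4 y -0.6 z 0.6 | j6 would be ~-198
pos [ 0.4519 -0.1481  0.0874] jaw 0.0 tilt [ 0.001 -0.001] j [-32.  33. 111.   0.  36. -32.] t 32.25 F [ 0.1 -0.7 -1.2] open 12.3
```

```bash
python3 -m inch '{"dp":[[4,0.6,-0.6],[4,0,0],[2,0,0],[1,0,0],[0,0,0],[0,0,0],[0,0,0],[0,0,0]],"yaw":[0,0,0,0,0,0,0,0]}';  python3 go.py 0.4525 -0.1475 0.076 0;python3 -m inch '{"dp":[[0.6,0,0],[0,0,0],[0,0,0]],"yaw":[0,0,0]}';python3 - <<'E'
from rig import bot
import cv2,numpy as np
from h import *
o=[]
for n,(u,v) in(("side",(389,160)),("top",(373,262))):
    C=bot.capture(n); k=C["color"]; o.append(cv2.resize(k[v-42:v+42,u-42:u+42],(390,390),interpolation=cv2.INTER_CUBIC))
cv2.imwrite("pics/b3.png",np.hstack(o)[...,::-1])
E
```

```text
time_s: 32.92
position: [0.4527, -0.1474, 0.0762]
tcp_rot: [[0.001, 1.0, 0.001], [-0.0, 0.001, -1.0], [-1.0, 0.001, 0.0]]
force: [0.9, 0.9, 6.4]
opening: 0.15
yaw 0.0 then dp x(down) 0.2 y -0.2 z 0.1 | j6 would be ~-18
yaw -180.0 then dp x(down) 0.2 y 0.2 z -0.1 | j6 would be ~-198
pos [ 0.4527 -0.1474  0.0762] jaw 0.0 tilt [ 0.001 -0.   ] j [-32.  35. 111.   0.  35. -32.] t 32.92 F [0.9 0.9 6.4] open 13.0
time_s: 33.17
position: [0.4528, -0.1474, 0.0761]
tcp_rot: [[0.002, 1.0, 0.0], [-0.0, 0.0, -1.0], [-1.0, 0.002, 0.0]]
force: [0.4, 2.1, 10.1]
opening: 0.149
```

View pics/b3.png

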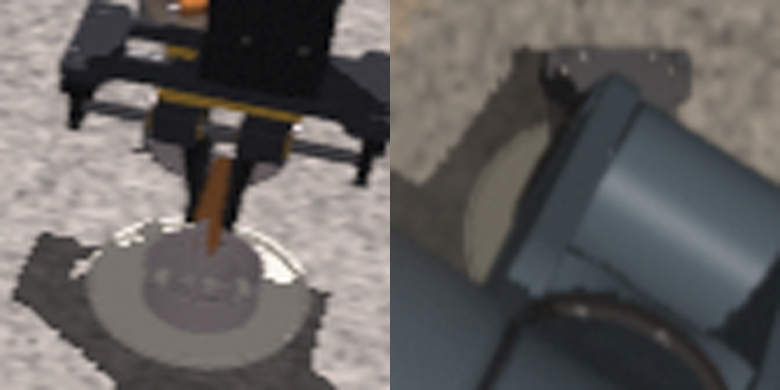

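```bash
python3 -m inch '{"dp":[[0,0,0],[0,0,0],[0,0,0],[0,0,0],[0,0,0],[-20,0,0],[-40,0,0],[-40,0,0],[-20,0,0],[0,0,0],[0,0,0],[0,0,0]],"yaw":[0,0,0,0,0,0,0,0,0,0,0,0]}' 32;  python3 go.py 0.471 -0.3178 0.195 -58.5
```

```text
time_s: 34.27
position: [0.4513, -0.1469, 0.1944]
tcp_rot: [[-0.002, 1.0, 0.001], [0.001, 0.001, -1.0], [-1.0, -0.002, -0.001]]
force: [0.8, 0.5, 0.3]
opening: 0.369
yaw 58.5 then dp x(down) -0.6 y 156.0 z 72.5 | j6 would be ~24
yaw -121.5 then dp x(down) -0.6 y -156.0 z -72.5 | j6 would be ~-156
pos [ 0.4513 -0.1469  0.1944] jaw 0.0 tilt [-0.002  0.001] j [-32.  22. 106.  -0.  52. -32.] t 34.27 F [0.8 0.5 0.3] open 32.1
```

```bash
python3 -m inch '{"dp":[[0,0,0],[0,0,0],[0,0,0],[0,0,0],[0,0,0],[0,0,0],[0,0,0],[0,0,0],[0,0,0],[0,15,7],[0,28,13],[0,28,13],[0,28,13],[0,28,13],[0,18,8],[0,8,4],[0,3,1.5],[0,0,0],[0,0,0],[0,0,0]],"yaw":[6.5,6.5,6.5,6.5,6.5,6.5,6.5,6.5,6.5,0,0,0,0,0,0,0,0,0,0,0]}';python3 -m inch '{"dp":[[0,0,0],[0,0,0]],"yaw":[0,0]}';  python3 go.py 0.471 -0.3178 0.106 -58.5;python3 - <<'E'
from rig import bot
import cv2,numpy as np
from h import *
np.set_printoptions(precision=4,suppress=True)
o=[]
for n,(u,v) in(("side",(389,145)),("top",(373,262))):
    C=bot.capture(n); k=C["color"]; o.append(cv2.resize(k[v-42:v+42,u-42:u+42],(390,390),interpolation=cv2.INTER_CUBIC))
    g=grips(C,{"s":(u,v,38)}); print(g, [onz(C,*x[0],.086) for x in g.values()])
cv2.imwrite("pics/b4.png",np.hstack(o)[...,::-1])
E
```

```text
time_s: 35.93
position: [0.4715, -0.3164, 0.1948]
tcp_rot: [[-0.001, 0.524, -0.852], [0.002, -0.852, -0.524], [-1.0, -0.002, 0.0]]
force: [-0.5, 0.0, -0.3]
opening: 0.367
time_s: 36.1
position: [0.472, -0.3171, 0.1954]
tcp_rot: [[-0.0, 0.524, -0.852], [0.0, -0.852, -0.524], [-1.0, -0.0, -0.0]]
force: [0.0, 0.4, 0.5]
opening: 0.367
yaw 0.1 then dp x(down) 89.4 y 0.0 z 1.2 | j6 would be ~24
yaw -179.9 then dp x(down) 89.4 y -0.0 z -1.2 | j6 would be ~-156
pos [ 0.472  -0.3171  0.1954] jaw -58.4 tilt [-0.  0.] j [-45.  29.  93.   0.  59.  13.] t 36.10 F [0.  0.4 0.5] open 31.9
{'s': (array([392.4423, 114.4654]), array([-0.9883, -0.1524]), array([10.3394, 29.2449]), 260)} [array([ 0.5006, -0.371 ])]
{'s': (array([374.6068, 270.8547]), array([-0.9997, -0.0251]), array([ 5.1613, 22.8721]), 117)} [array([ 0.4509, -0.1459])]
```

View pics/b4.png

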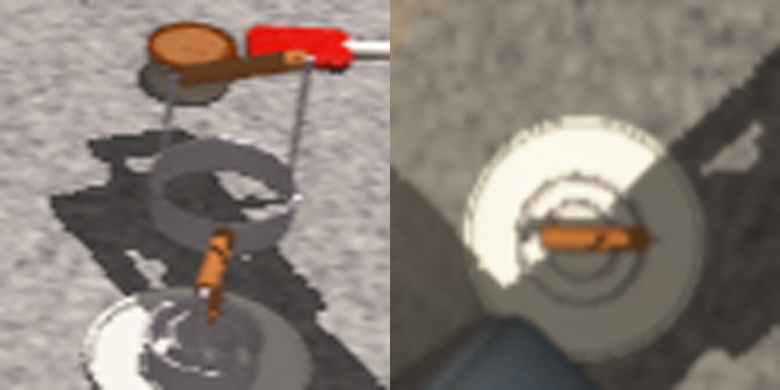

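```bash
python3 -m inch '{"dp":[[20,0,1.2],[35,0,0],[22,0,0],[9,0,0],[3,0,0],[0,0,0],[0,0,0],[0,0,0],[0,0,0],[0,0,0],[0,0,0]],"yaw":[0,0,0,0,0,0,0,0,0,0,0]}';  python3 go.py 0.471 -0.3178 0.106 -58.5;python3 - <<'E'
from rig import bot
import cv2,numpy as np
from h import *
o=[]
for n,(u,v) in(("side",(397,125)),("top",(440,262))):
    C=bot.capture(n); k=C["color"]; o.append(cv2.resize(k[v-42:v+42,u-42:u+42],(390,390),interpolation=cv2.INTER_CUBIC))
cv2.imwrite("pics/b5.png",np.hstack(o)[...,::-1])
E
```

```text
time_s: 37.12
position: [0.4713, -0.3191, 0.107]
tcp_rot: [[0.001, 0.523, -0.852], [-0.001, -0.852, -0.523], [-1.0, 0.001, -0.0]]
force: [-0.3, 0.3, -0.6]
opening: 0.368
yaw 0.0 then dp x(down) 1.0 y -1.3 z -0.5 | j6 would be ~24
yaw -180.0 then dp x(down) 1.0 y 1.3 z 0.5 | j6 would be ~-156
pos [ 0.4713 -0.3191  0.107 ] jaw -58.5 tilt [ 0.001 -0.001] j [-45.  36.  96.  -0.  48.  13.] t 37.12 F [-0.3  0.3 -0.6] open 32.1
```

View pics/b5.png

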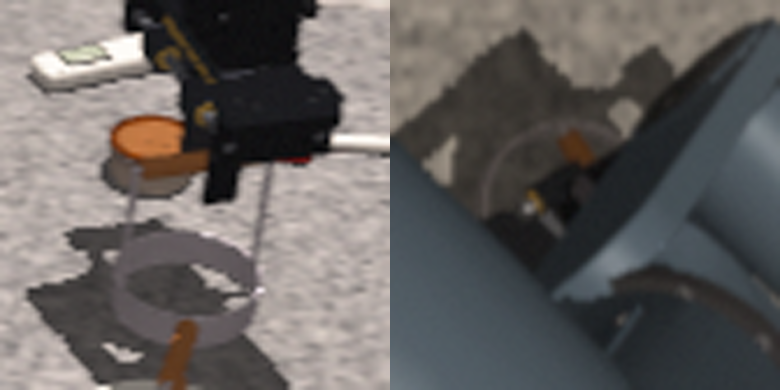

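```bash
python3 -m inch '{"dp":[[1,-1.3,0],[0,0,0],[0,0,0],[0,0,0],[0,0,0],[0,0,0],[0,0,0],[0,0,0],[0,0,0]],"yaw":[0,0,0,0,0,0,0,0,0]}' 0;python3 go.py 0.471 -0.3178 0.106 -58.5; python3 -m inch '{"dp":[[-20,0,0],[-40,0,0],[-40,0,0],[-25,0,0],[0,0,0],[0,0,0],[0,0,0],[0,0,0],[0,0,0],[0,0,0],[0,0,0],[0,0,0],[0,0,0],[0,0,0],[0,0,0],[0,0,0]],"yaw":[0,0,0,0,-6.5,-6.5,-6.5,-6.5,-6.5,-6.5,-6.5,-6.5,-6.5,0,0,0]}' ;  python3 go.py 0.4528 -0.1477 0.228 0
```

```text
time_s: 37.97
position: [0.4702, -0.3176, 0.1051]
tcp_rot: [[-0.0, 0.523, -0.852], [0.0, -0.852, -0.523], [-1.0, -0.0, 0.0]]
force: [0.0, 0.3, -1.8]
opening: 0.148
yaw 0.0 then dp x(down) -0.9 y 0.6 z -0.6 | j6 would be ~24
yaw -180.0 then dp x(down) -0.9 y -0.6 z 0.6 | j6 would be ~-156
pos [ 0.4702 -0.3176  0.1051] jaw -58.5 tilt [-0.  0.] j [-45.  36.  97.  -0.  47.  13.] t 37.97 F [ 0.   0.3 -1.8] open 12.9
time_s: 39.3
position: [0.4702, -0.3176, 0.2302]
tcp_rot: [[-0.0, 1.0, -0.002], [0.0, -0.002, -1.0], [-1.0, -0.0, -0.0]]
force: [-0.2, -0.6, -0.7]
opening: 0.147
yaw -0.1 then dp x(down) 2.2 y -17.4 z -169.9 | j6 would be ~-18
yaw 179.9 then dp x(down) 2.2 y 17.4 z 169.9 | j6 would be ~162
pos [ 0.4702 -0.3176  0.2302] jaw -0.1 tilt [-0.  0.] j [-45.  26.  91.   0.  63. -45.] t 39.30 F [-0.2 -0.6 -0.7] open 12.7
```

```bash
python3 -m inch '{"dp":[[0,-1.4,-10],[0,-3,-26],[0,-3,-30],[0,-3,-30],[0,-3,-30],[0,-2,-22],[0,-1,-13],[0,-1,-8.9],[0,0,0],[0,0,0],[0,0,0],[0,0,0],[0,0,0],[0,0,0]],"yaw":[0,0,0,0,0,0,0,0,0,0,0,0,0,0]}';  python3 go.py 0.4528 -0.1477 0.110 0; python3 - <<'E'
from rig import bot
import cv2,numpy as np
from h import *
o=[]
for n,(u,v) in(("side",(389,140)),("top",(373,262))):
    C=bot.capture(n); k=C["color"]; o.append(cv2.resize(k[v-50:v+50,u-50:u+50],(390,390),interpolation=cv2.INTER_CUBIC))
cv2.imwrite("pics/b6.png",np.hstack(o)[...,::-1])
E
```

```text
time_s: 40.47
position: [0.4529, -0.1487, 0.2301]
tcp_rot: [[0.0, 1.0, -0.0], [-0.0, -0.0, -1.0], [-1.0, 0.0, 0.0]]
force: [0.6, 0.1, -1.7]
opening: 0.15
yaw -0.0 then dp x(down) 120.1 y -0.1 z -1.0 | j6 would be ~-18
yaw 180.0 then dp x(down) 120.1 y 0.1 z 1.0 | j6 would be ~162
pos [ 0.4529 -0.1487  0.2301] jaw -0.0 tilt [ 0. -0.] j [-32.  19. 103.  -0.  58. -32.] t 40.47 F [ 0.6  0.1 -1.7] open 13.0
```

View pics/b6.png

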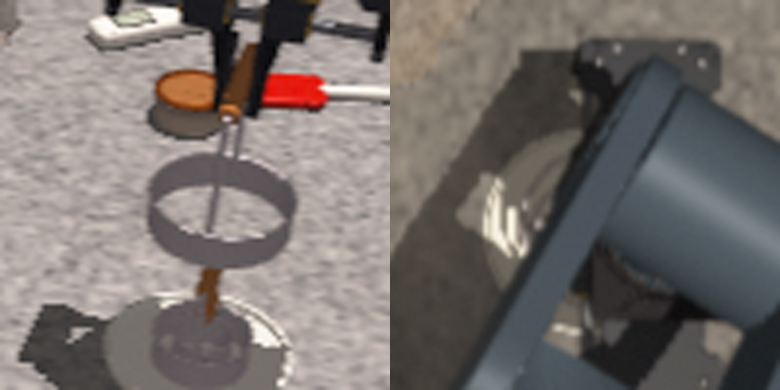

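```bash
python3 -m inch '{"dp":[[15,0,-0.8],[25,0,0],[25,0,0],[20,0,0],[14,0,0],[8,0,0],[3,0,0],[0,0,0],[0,0,0],[0,0,0],[0,0,0],[0,0,0],[0,0,0]],"yaw":[0,0,0,0,0,0,0,0,0,0,0,0,0]}';  python3 go.py 0.4528 -0.1477 0.1085 0
```

```text
time_s: 41.65
position: [0.453, -0.1472, 0.1208]
tcp_rot: [[0.001, 1.0, 0.001], [-0.001, 0.001, -1.0], [-1.0, 0.001, 0.001]]
force: [-0.2, 0.3, -0.1]
opening: 0.151
yaw 0.0 then dp x(down) 12.3 y -0.2 z 0.5 | j6 would be ~-18
yaw -180.0 then dp x(down) 12.3 y 0.2 z -0.5 | j6 would be ~-198
pos [ 0.453  -0.1472  0.1208] jaw 0.0 tilt [ 0.001 -0.001] j [-31.  30. 109.   0.  41. -32.] t 41.65 F [-0.2  0.3 -0.1] open 13.1
```

```bash
python3 -m inch '{"dp":[[4,0,0.5],[4,0,0],[2,0,0],[1,0,0],[0.8,0,0],[0,0,0],[0,0,0],[0,0,0],[0,0,0]],"yaw":[0,0,0,0,0,0,0,0,0]}';  python3 go.py 0.4528 -0.1477 0.1085 0; python3 - <<'E'
from rig import bot
import cv2,numpy as np
from h import *
o=[]
for n,(u,v) in(("side",(389,155)),("top",(373,262))):
    C=bot.capture(n); k=C["color"]; o.append(cv2.resize(k[v-42:v+42,u-42:u+42],(390,390),interpolation=cv2.INTER_CUBIC))
cv2.imwrite("pics/b7.png",np.hstack(o)[...,::-1])
E
```

```text
time_s: 42.4
position: [0.453, -0.1475, 0.1088]
tcp_rot: [[0.001, 1.0, 0.001], [-0.0, 0.001, -1.0], [-1.0, 0.001, 0.0]]
force: [0.6, 1.9, 5.8]
opening: 0.148
yaw 0.0 then dp x(down) 0.3 y -0.2 z 0.2 | j6 would be ~-18
yaw -180.0 then dp x(down) 0.3 y 0.2 z -0.2 | j6 would be ~-198
pos [ 0.453  -0.1475  0.1088] jaw 0.0 tilt [ 0.001 -0.   ] j [-32.  31. 110.   0.  39. -32.] t 42.40 F [0.6 1.9 5.8] open 12.9
```

View pics/b7.png

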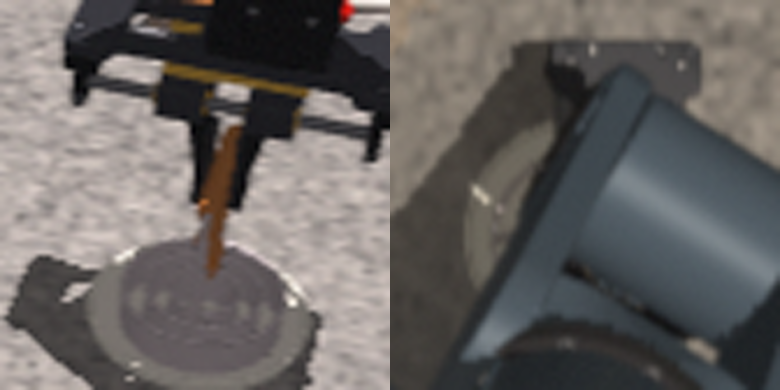

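Release, rise and back off to the right, clear of everything.

```bash
python3 -m inch '{"dp":[[0,0,0],[0,0,0],[0,0,0],[0,0,0],[0,0,0],[-20,0,0],[-40,0,0],[-40,0,0],[0,0,30],[0,0,35],[0,0,35],[0,0,35],[0,0,35],[0,0,35],[0,0,35],[0,0,25],[0,0,15],[0,0,0],[0,0,0],[0,0,0]],"yaw":[0,0,0,0,0,0,0,0,0,0,0,0,0,0,0,0,0,0,0,0]}' 32;python3 - <<'E'
from rig import bot
import cv2,numpy as np
from h import *
np.set_printoptions(precision=4,suppress=True)
c={}
for n in("top","side"):
    c[n]=bot.capture(n); cv2.imwrite(f"pics/f_{n}.png",c[n]["color"][:,:,::-1])
T,S=c["top"],c["side"]
for nm,a,z in(("sq",(270,264,30),.086),("rd",(375,266,30),.118)):
    g=grips(T,{"s":a})["s"];print(nm,g,onz(T,*g[0],z))
k=cv2.resize(T["color"][150:300,220:420],(800,600),interpolation=cv2.INTER_CUBIC);cv2.imwrite("pics/f_z.png",k[...,::-1])
E
```

```text
time_s: 44.17
position: [0.4526, -0.4259, 0.2079]
tcp_rot: [[-0.001, 1.0, 0.001], [0.002, 0.001, -1.0], [-1.0, -0.001, -0.002]]
force: [0.3, 0.1, -0.1]
opening: 0.368
sq (array([268.9926, 266.3088]), array([-0.9916, -0.1293]), array([ 5.0742, 26.7172]), 136) [0.457  0.1215]
rd (array([376.2216, 270.5852]), array([-1.    ,  0.0084]), array([ 5.3516, 32.5377]), 176) [ 0.4509 -0.1464]
```

View pics/f_z.png

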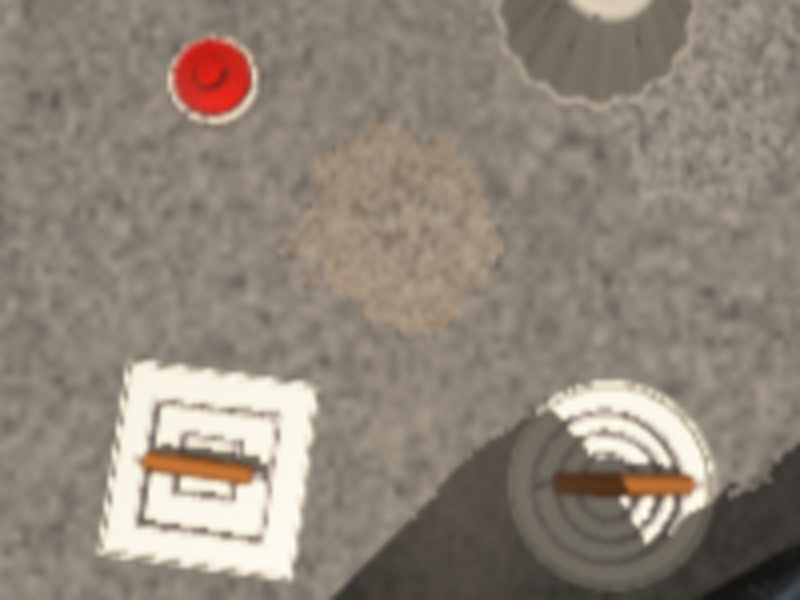

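View pics/f_side.png

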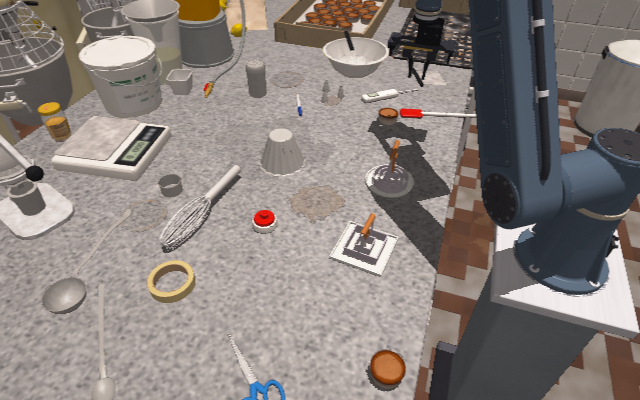

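```bash
python3 - <<'E'
from rig import bot
print(bot.hand_in())
E
```

```text
the job is handed in; nothing more can be done
None
```

I put all five cutters away and handed the job in at about 44 s of robot time. The small, medium and large round ones are nested in the round tray, and the small and large square ones in the square tray. Each nest was built smallest first.

- **Nests:** The final pictures show the rings standing flat and concentric. In the top view, both nests are within about 1 mm of the tray centre.
- **Disagreement:** Positions from the grips of the top cutters put the square nest within about 1.5 mm of the tray centre. They put the round nest within about 2.5 mm, which is close to the 2 mm calibration tolerance.
- **Bystanders:** By eye, the timer and the fluted tin stand where they were in the first picture. I did not measure their positions again.
- **Forces and clearance:** The highest force I saw was about 17 N, when setting down the small round cutter. The gripper ended clear of everything.

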